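# Turn the relief panel face down and latch it on the carving board

## Task

The thin relief panel lies carved face up on the carving board and is too wide to be grasped there: draw it out over the board's open long edge, opposite the fence, until you can get under it, then turn it over. Lay it back with its plain face up, flat and pushed fully home against the fence, about midway along it, and then slide the red-knobbed latch over it to its end stop. Do not let the panel fall off the board and leave the tools, jars and offcut around it where they are.

Things in the scene. Friction and masses are not known exactly. Their poses are not given: they have to be found in the camera images.
- board_top (a point): Carving board: a fixed timber slab 200 mm (its x) x 300 mm (its y) x 90 mm high. This point is the centre of its top; z up. Its x axis points from its open long edge (at x = -100 mm, facing to the robot's right) to its fence, a dark wooden strip 9 mm high along the other long edge, from x = +60 (the face) to +100 mm. Beside the open edge the bench is clear.
- panel_mid (a point): Relief panel: a rigid thin wooden board 120 mm (its x) x 140 mm (its y) x 6 mm thick, 60 to 120 g, waxed, sliding easily on the board (friction about 0.3). This point is its very centre. Its z axis points out of the carved face (green border, brass rosette); the other face is plain pale wood. Starts carved face up, its x roughly along the board's x. Home at the fence, its centre is at board x = 0.
- latch (a joint): Sliding latch on top of the fence, in m: 0 is open, near the far end of the fence, beyond the panel's side; 0.075 is its end stop. It slides along the board's +y, roughly towards the robot, and drags with about 2 N. Starts at 0 to 0.010.
- latch_grip (a point): Centre of the latch's red upright knob, 22 x 22 mm and 40 mm tall; this point is 36 mm above the board's top. The knob stands on a flat steel carriage 30 mm wide (board y) and 6 mm thick, whose tongue reaches 20 mm out over the board in front of the fence face, 10 mm above the board's top, so that it passes over the panel lying flat.
- chisel_mid (a point): Bystander: a chisel, 210 mm long, lying on the bench; point at its middle, 15 mm above the bench.
- gouge_mid (a point): Bystander: a gouge, 225 mm long, lying on the bench; point at its middle, 15 mm above the bench.
- mallet_head (a point): Bystander: a wooden mallet, 260 mm long; point at the centre of its head (75 x 100 x 65 mm).
- glue_mid (a point): Bystander: a glue bottle, 60 mm across, 160 mm high; point half-way up.
- wax_mid (a point): Bystander: a tin of wax, 84 mm across, 50 mm high; point at its centre.
- offcut_mid (a point): Bystander: a wooden offcut 130 x 70 x 45 mm; point at its centre.
There are look-alikes about, which are no part of the job. Of the things that look like the part that bears panel_mid, the larger one is meant.

How it is judged:
On the way, in this order (a step that is already met when the one before it is completed fails the run):
1. the panel is drawn out over the board's open edge (x of panel_mid in the frame of board_top below -0.055 m), for 0.05 s.
2. the panel lies flat on the board, plain face up, home against the fence (angle between panel_mid's own z axis and vertical above 3.08 rad and x of panel_mid in the frame of board_top above -0.006 m and z of panel_mid in the frame of board_top below 0.007 m and angle between the x axis of panel_mid and the x axis of board_top, either way round below 0.08 rad), for 0.1 s.
3. the latch is slid to its end stop over the panel (value of joint latch above 0.07 m), for 0.1 s.
At the end, for the whole second after the job is handed in: The panel lies at rest flat on the board, plain face up (within 3.5 degrees of level), against the fence within 6 mm and square to it within 4.5 degrees, its centre within 30 mm of the middle of the board's length, and the latch is within 5 mm of its end stop (all of step 2 and x of panel_mid in the frame of board_top below 0.006 m and y of panel_mid in the frame of board_top between -0.03 and 0.03 m and z of panel_mid in the frame of board_top above 0 m and value of joint latch above 0.07 m and linear speed of panel below 0.01 m/s); the robot touches nothing.
It fails at once if the panel falls off the board (height (world z) of panel_mid below 0.045 m).
It fails at once if a bystander is moved more than 30 mm (distance of any of chisel_mid, gouge_mid, mallet_head, glue_mid, wax_mid, offcut_mid from where it was at the start of the episode above 0.03 m).
It also fails if it takes over 69 s, if anything falls off the work surface, if the arm or the gripper's body presses on something with over 40 N, if the wrist force passes 120 N, or if a joint passes its speed limit or range.

## Robot

A 6-joint arm with a two-finger parallel gripper is mounted at the origin on the work surface. World frame = base frame: x ahead of the robot, y to its left, z up, the work surface at z = 0. Lengths are in m, angles in rad, forces in N, time in s.
With the tool pointing down it reaches from about 0.3 to 0.775 m from the base axis. Payload 14.6 kg.
Tool frame: the origin (TCP) lies midway between the tips of the shut fingers; the grasp point (between the pads) lies 19 mm behind it (ctrl.pinch_z is the distance from the TCP to the grasp point, in m); z points along the fingers, y is the line along which they close (so a half turn about z gives the same grasp; the last joint's range is limited). The gripper opens to 94 mm and grips with 3 to 60 N. Pads are 16 mm wide; open, the fingers measure 119 mm over their backs; the gripper's body (75 mm by 177 mm) begins 78 mm behind the grasp point.
Start: joints at [-1.217, 0.3, 1.521, -0, 1.321, -0.067], TCP at [0.225, -0.502, 0.205] pointing down, gripper open.
Joint ranges: [-3.03, 3.03], [-0.79, 2.21], [0.23, 2.52], [-1.04, 4.18], [0, 3.07], [-2.55, 2.55]. Speed limits (rad/s): [2.22, 2.22, 2.57, 3.14, 3.14, 3.14].

## Interface

Orientations are given as [roll, pitch, yaw] about the fixed x, y, z axes, in that order (R = Rz(yaw) Ry(pitch) Rx(roll)).
In Python, from station import ctrl gives the robot as it stands.
- The arm moves only by the tool jog_arm, never from a script. Its argument "motion" is a list of rows, each a list of 7 numbers: the shift along the tool's x, y, z in m, then the turn, a rotation vector about the tool's x, y, z in rad, then the opening, from -1 (shut) to 1 (fully open). In form: [[tx, ty, tz, rx, ry, rz, gripper], ...]. A call has 1 to 5 rows; each row shifts and turns the commanded pose from where the row before left it, along the tool's axes as they then stand; what a row does not reach is not made up. A row lasts 1/10 s, in which the tool goes at most 50 mm and 8.59 degrees, less where a joint would pass 70% of its speed; a pose out of reach is approached as far as the arm can. A call is refused whole if a number of a shift passes 0.05 or a number of a turn 0.15, either way. A call with a gripper value outside its range is refused whole. The fingers move at their own pace and stop on an object; "squeeze" is the grip in N (left out, the last holds). Time passes only in rows, so rows that do not move let the fingers close. It gives the time, the measured TCP pose, the force, the opening and the grip force at its end, in the units of the state.
- ctrl.get_obs(): the state, without advancing time (a new reading comes with each control period).
- ctrl.camera(name): name is "scene" or "side" or "wrist"; returns the picture (400x640x3 uint8, red, green, blue); there is no depth.
- ctrl.camera_model(name): a dict with "intrinsics" (3x3 intrinsics, pixels), "rvec" (rotation vector, rad) and "tvec" (3), from world to camera coordinates, as OpenCV has them. Camera axes: x right, y down, z forward; pixel columns grow to the right and rows downward; lengths in m; the calibration is good to about 2 mm. A picture is of the moment at which its call begins: read the wrist's pose just before it. camera_model takes no time and is no camera call; for the wrist camera it gives the pose at the moment of the call.
- ctrl.hand_in(): hands the job in; it is judged then, once.
The state is a dict: "time_s": time; "qpos": joint angles; "joint_vel": joint speeds; "tau": joint torques, N m; "ee_pos": TCP position; "eef_rot": TCP orientation; "force": force on the tool from outside, world axes, zero at the start; "moment": the same for the moment, N m; "grip_width": finger opening in m; "grip_force": force on a finger pad.
Only numpy, scipy, OpenCV 4.12 (cv2) and the standard library are available. Lean on these libraries where they do the work, as an engineer would, in place of code of your own. Each camera call takes 0.05 s, during which the arm holds its last target. There are 200 camera calls.

## Working session

There is one attempt and no reset: what is moved stays moved. The work goes in short steps, Python scripts to look and compute and a tool call to move; the robot and the scene stay as the last step left them, time stands still between calls to the robot, and variables do not carry over. Pictures are saved under pics/ and viewed, at most 10 in all, crops included, and the job is handed in when it is done.

Besides the shell and the picture viewer there is one more tool, called after "Request:" by a JSON object that holds its "op" and its "data", one argument or row to a line. jog_arm: Moves the arm, as the interface text tells. Its arguments: {"type":"object","properties":{"motion":{"type":"array"},"squeeze":{"type":"number"}},"required":["motion"]}

```bash
ls; mkdir -p pics; cat > h.py <<'E'
import numpy as np, cv2
from station import ctrl
from scipy.spatial.transform import Rotation as Ro
def model(n):
    m=ctrl.camera_model(n); K=np.array(m["intrinsics"]); R=cv2.Rodrigues(np.array(m["rvec"],float))[0]; return K,R,np.array(m["tvec"],float).ravel()
def onplane(M,px,z):
    K,R,t=M; px=np.atleast_2d(px).astype(float); d=(R.T@np.linalg.inv(K)@np.c_[px,np.ones(len(px))].T).T; c=-R.T@t
    return c+d*((z-c[2])/d[:,2])[:,None]
def proj(M,P):
    K,R,t=M; q=(K@(R@np.atleast_2d(P).T+t[:,None])).T; return q[:,:2]/q[:,2:]
def shot(n,f):
    M=model(n); im=cv2.cvtColor(np.array(ctrl.camera(n)),cv2.COLOR_RGB2BGR); cv2.imwrite('pics/'+f,im); return M,im
E
python3 - <<'E'
from h import *
print(ctrl.get_obs())
for n in ("scene","side"):
    M,im=shot(n,n+"0.png"); print(n,-M[1].T@M[2],M[1][2])
E
```

```text
pics
{'time_s': 0.0, 'qpos': array([-1.21658312e+00,  3.00474820e-01,  1.52161067e+00,  5.01713819e-06,
        1.32068929e+00, -6.66179527e-02]), 'joint_vel': array([-1.29698442e-03, -4.88651204e-04,  1.89551043e-03,  6.78673217e-04,
        1.12806632e-03,  8.09203309e-05]), 'tau': array([-6.06427311e-04, -5.31804621e+01, -3.52736878e+01,  7.07556750e-02,
        2.44296261e-02, -1.23195082e-04]), 'ee_pos': array([ 0.2245803 , -0.5017607 ,  0.20487177]), 'eef_rot': array([-3.14041347e+00, -8.35413288e-05,  4.20829868e-01]), 'force': array([0.08912493, 0.75237978, 0.02915447]), 'moment': array([-0.05353664, -0.0281943 , -0.02682672]), 'grip_force': 0.0, 'grip_width': 0.09395342705650574}
scene [1.40463604 0.19096131 0.82029535] [-0.76210591 -0.17198597 -0.6241918 ]
side [-0.17024693  0.76582108  0.96461446] [ 0.52051766 -0.57188288 -0.63404364]
```

View pics/scene0.png

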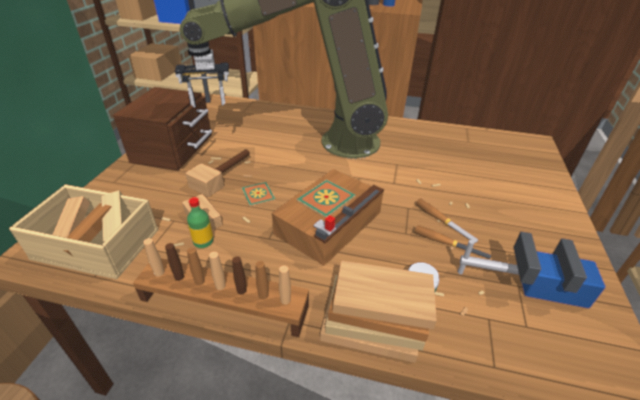

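View pics/side0.png

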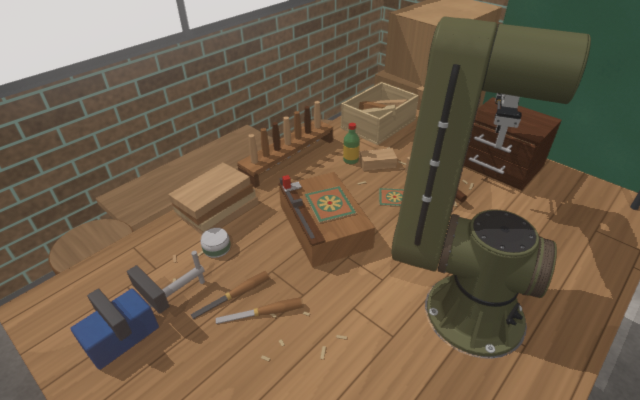

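The scene shows the board at about (330,213) with the panel's rosette at (326,197). The fence is on the image right with the red knob at (329,223). The small look-alike is at (258,193). In the side view the board is at (327,215), the panel at (330,203) and the knob at (287,183).

```bash
python3 - <<'E'
from h import *
out=[]
for n,(x,y) in (("scene",(265,165)),("side",(272,170))):
    im=cv2.imread(f'pics/{n}0.png'); c=im[y:y+100,x:x+130]
    M=model(n)
    hsv=cv2.cvtColor(im,cv2.COLOR_BGR2HSV)
    g=cv2.inRange(hsv,(35,60,40),(95,255,255)); mk=np.zeros_like(g); mk[y:y+100,x:x+130]=g[y:y+100,x:x+130]
    pts=cv2.findNonZero(mk); hull=cv2.convexHull(pts)
    q=cv2.approxPolyDP(hull,6,True)[:,0]; P=onplane(M,q,.096)
    print(n,q.tolist(),P.round(3).tolist())
    print(' sides',[np.linalg.norm(P[i]-P[i-1]).round(3) for i in range(len(P))],'c',P.mean(0).round(4))
    r=(cv2.inRange(hsv,(0,150,80),(8,255,255))|cv2.inRange(hsv,(172,150,80),(180,255,255))); mk=np.zeros_like(g); mk[y:y+100,x:x+130]=r[y:y+100,x:x+130]
    ys,xs=np.nonzero(mk); print(' red',xs.mean(),ys.mean(),len(xs),onplane(M,[[xs.mean(),ys.mean()]],.126+.006).round(3))
    out.append(cv2.resize(c,None,fx=6,fy=6,interpolation=cv2.INTER_CUBIC)[:300*2])
cv2.imwrite('pics/c1.png',cv2.resize(out[0],(780,600))); cv2.imwrite('pics/c2.png',out[1])
E
```

```text
scene [[353, 194], [324, 215], [272, 198], [265, 183], [326, 180]] [[0.472, 0.086, 0.096], [0.591, 0.022, 0.096], [0.555, -0.148, 0.096], [0.489, -0.194, 0.096], [0.422, -0.011, 0.096]]
 sides [np.float64(0.109), np.float64(0.135), np.float64(0.173), np.float64(0.081), np.float64(0.195)] c [ 0.5057 -0.0489  0.096 ]
 red 329.5248226950355 221.0709219858156 141 [[0.651 0.05  0.132]]
side [[401, 200], [320, 221], [305, 194], [401, 189]] [[0.351, -0.153, 0.096], [0.474, 0.086, 0.096], [0.595, 0.026, 0.096], [0.383, -0.199, 0.096]]
 sides [np.float64(0.055), np.float64(0.269), np.float64(0.135), np.float64(0.309)] c [ 0.4507 -0.06    0.096 ]
 red 294.0873786407767 183.45631067961165 103 [[0.625 0.042 0.132]]
```

View pics/c1.png

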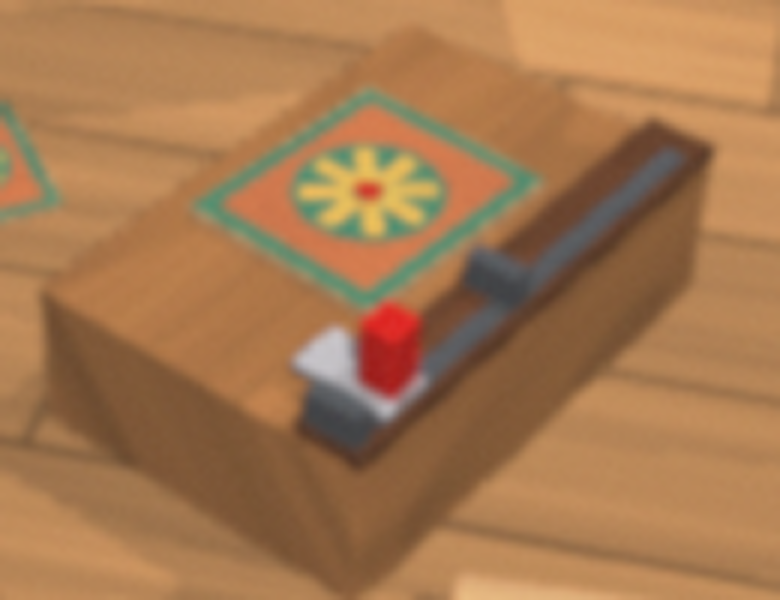

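View pics/c2.png

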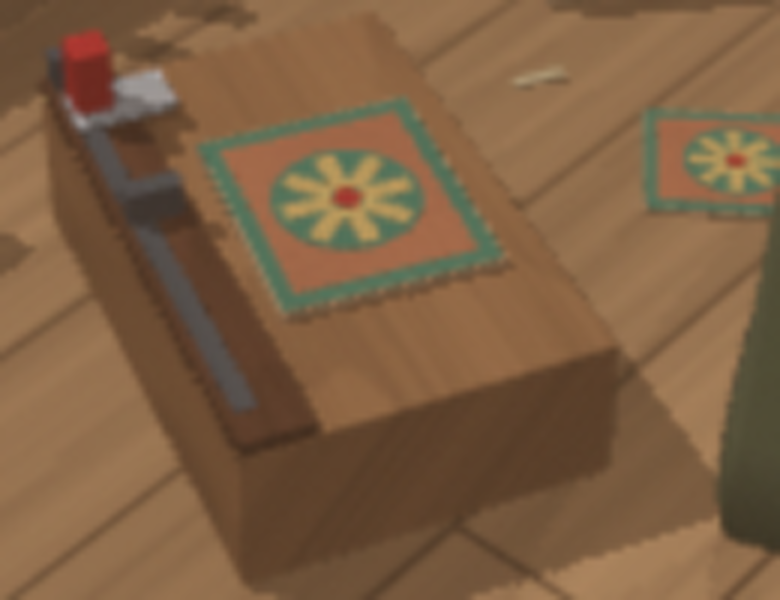

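Crop 1 gives the panel corners at about (298,199), (327,180), (355,195) and (325,215.5), and the board's open corners at (272,214) and (334,170). Crop 2 gives the panel corners at (305,194.5), (340,186), (356.5,214) and (319.5,222), and the open corners at (375,228) and (334.5,172).

```bash
python3 - <<'E'
from h import *
S=model("scene");D=model("side")
cs=lambda a:np.array(a)/6+[265,165]; cd=lambda a:np.array(a)/6+[272,170]
a=onplane(S,cs([[197,205],[370,92],[540,182],[362,303]]),.096)
b=onplane(D,cd([[375,100],[507,262],[285,312],[200,147]]) if 0 else cd([[408,98],[507,262],[285,312],[200,147]]),.096)
for P in(a,b): print(P.round(3).tolist(),P.mean(0).round(4),[np.linalg.norm(P[i]-P[i-1]).round(3) for i in range(4)],'ang +y edge',[np.degrees(np.arctan2(*(P[j]-P[i])[[1,0]])).round(1) for i,j in((1,2),(0,3),(1,0),(2,3))])
print('board open S far,near',onplane(S,cs([[43,293],[415,28]]),.09).round(3).tolist(),'fence inner near, outer near, outer far',onplane(S,cs([[655,120],[712,150],[358,465]]),.099).round(3).tolist())
print('board open D far,near',onplane(D,cd([[375,12],[620,350]]),.09).round(3).tolist(),'fence',onplane(D,cd([[318,428],[240,450],[48,65]]),.099).round(3).tolist())
print('knob top S',onplane(S,cs([[392,315]]),.146).round(3),'D',onplane(D,cd([[85,45]]),.146).round(3))
E
```

```text
[[0.54, -0.071, 0.096], [0.423, -0.008, 0.096], [0.477, 0.093, 0.096], [0.592, 0.026, 0.096]] [0.5081 0.01   0.096 ] [np.float64(0.11), np.float64(0.133), np.float64(0.115), np.float64(0.133)] ang +y edge [np.float64(62.1), np.float64(62.0), np.float64(-28.1), np.float64(-30.2)]
[[0.538, -0.078, 0.096], [0.414, -0.011, 0.096], [0.472, 0.091, 0.096], [0.592, 0.027, 0.096]] [0.504  0.0072 0.096 ] [np.float64(0.119), np.float64(0.141), np.float64(0.117), np.float64(0.136)] ang +y edge [np.float64(60.4), np.float64(62.7), np.float64(-28.6), np.float64(-27.8)]
board open S far,near [[0.618, -0.126, 0.09], [0.349, 0.001, 0.09]] fence inner near, outer near, outer far [[0.412, 0.143, 0.099], [0.431, 0.175, 0.099], [0.701, 0.049, 0.099]]
board open D far,near [[0.608, -0.131, 0.09], [0.337, -0.003, 0.09]] fence [[0.404, 0.141, 0.099], [0.422, 0.175, 0.099], [0.701, 0.035, 0.099]]
knob top S [[0.652 0.052 0.146]] D [[0.652 0.05  0.146]]
```

```bash
cat >> h.py <<'E'
YAW=np.radians(64.5); BC=np.array([.5209,.022,.09]); RB=Ro.from_euler('z',YAW).as_matrix()
def b2w(p): return BC+RB@np.array(p,float)
def w2b(p): return RB.T@(np.array(p)-BC)
def pose():
    o=ctrl.get_obs(); return np.array(o['ee_pos']),Ro.from_euler('xyz',o['eef_rot']),o
def plan(p0,R0,p1,R1,g,n=None,step=.045):
    rv=(R0.inv()*R1).as_rotvec(); d=np.array(p1)-p0
    n=n or int(np.ceil(max(np.linalg.norm(d)/step,np.linalg.norm(rv)/.145,1)))
    p=p0.copy();R=R0
    for i in range(n):
        t=R.inv().apply((p0+d*(i+1)/n)-p).round(4); r=(rv/n).round(4)
        p=p+R.apply(t); R=R*Ro.from_rotvec(r)
        print([*map(float,t),*map(float,r),g])
    print('end',p.round(4),w2b(p).round(4),R.as_euler('xyz').round(3)); return p,R
def down(y): return Ro.from_euler('xyz',[np.pi,0,y])
E
python3 - <<'E'
from h import *
S=model("scene");D=model("side")
for n,px,z in (("mallet head",[205,178],.035),("handle end",[247,153],.03),("offcut",[203,210],.03),("glue base",[203,243],0),("lookalike",[258,193],.006)): 
    w=onplane(S,[px],z)[0]; print(n,w.round(3),w2b(w).round(3))
w=onplane(D,[[395,197]],.006)[0]; print('lookD',w.round(3))
p,R,o=pose(); print(ctrl.pinch_z)
plan(p,R,b2w([.0115,.0077,.05]),down(YAW),-.2)
E
```

```text
mallet head [ 0.438 -0.437  0.035] [-0.45  -0.123 -0.055]
handle end [ 0.239 -0.362  0.03 ] [-0.468  0.089 -0.06 ]
offcut [ 0.591 -0.368  0.03 ] [-0.322 -0.231 -0.06 ]
glue base [ 0.698 -0.319 -0.   ] [-0.232 -0.307 -0.09 ]
lookalike [ 0.436 -0.245  0.006] [-0.278 -0.038 -0.084]
lookD [ 0.43  -0.248  0.006]
0.0188
[0.0349, -0.0265, 0.0047, -0.0001, -0.0, -0.0504, -0.2]
[0.0361, -0.0246, 0.0046, -0.0001, -0.0, -0.0504, -0.2]
[0.0374, -0.0228, 0.0047, -0.0001, -0.0, -0.0504, -0.2]
[0.0384, -0.0209, 0.0047, -0.0001, -0.0, -0.0504, -0.2]
[0.0395, -0.019, 0.0046, -0.0001, -0.0, -0.0504, -0.2]
[0.0404, -0.0169, 0.0047, -0.0001, -0.0, -0.0504, -0.2]
[0.0411, -0.0149, 0.0046, -0.0001, -0.0, -0.0504, -0.2]
[0.0419, -0.0127, 0.0047, -0.0001, -0.0, -0.0504, -0.2]
[0.0424, -0.0107, 0.0046, -0.0001, -0.0, -0.0504, -0.2]
[0.043, -0.0085, 0.0047, -0.0001, -0.0, -0.0504, -0.2]
[0.0433, -0.0063, 0.0046, -0.0001, -0.0, -0.0504, -0.2]
[0.0436, -0.0041, 0.0047, -0.0001, -0.0, -0.0504, -0.2]
[0.0437, -0.002, 0.0046, -0.0001, -0.0, -0.0504, -0.2]
[0.0438, 0.0003, 0.0047, -0.0001, -0.0, -0.0504, -0.2]
end [0.5189 0.0357 0.14  ] [0.0115 0.0077 0.05  ] [ 3.141 -0.     1.126]
```

Request:
{"op": "jog_arm", "data": {
  "motion": [
    [0.035, -0.0265, 0.0047, 0, 0, -0.0504, -0.2],
    [0.036, -0.0246, 0.0047, 0, 0, -0.0504, -0.2],
    [0.0374, -0.0228, 0.0047, 0, 0, -0.0504, -0.2],
    [0.0384, -0.0209, 0.0047, 0, 0, -0.0504, -0.2],
    [0.0395, -0.019, 0.0046, 0, 0, -0.0504, -0.2]
  ]
}}

```text
time_s: 0.6
ee_pos: [0.3301, -0.3084, 0.1817]
eef_rot: [-3.141, -0.0, 0.675]
force: [1.5, -0.4, -0.6]
grip_width: 0.0573
grip_force: 0.0
```

Request:
{"op": "jog_arm", "data": {
  "motion": [
    [0.0404, -0.0169, 0.0047, 0, 0, -0.0504, -0.2],
    [0.0411, -0.0149, 0.0047, 0, 0, -0.0504, -0.2],
    [0.0419, -0.0127, 0.0047, 0, 0, -0.0504, -0.2],
    [0.0424, -0.0107, 0.0046, 0, 0, -0.0504, -0.2],
    [0.043, -0.0085, 0.0047, 0, 0, -0.0504, -0.2]
  ]
}}

```text
time_s: 1.1
ee_pos: [0.4353, -0.1163, 0.1584]
eef_rot: [-3.142, 0.0, 0.927]
force: [0.7, -1.0, -0.9]
grip_width: 0.0373
grip_force: 0.0
```

Request:
{"op": "jog_arm", "data": {
  "motion": [
    [0.0433, -0.0063, 0.0047, 0, 0, -0.0504, -0.2],
    [0.0436, -0.0041, 0.0047, 0, 0, -0.0504, -0.2],
    [0.0437, -0.002, 0.0046, 0, 0, -0.0504, -0.2],
    [0.0438, 0, 0.0047, 0, 0, -0.0504, -0.2],
    [0, 0, 0, 0, 0, 0, -0.2]
  ]
}}

```text
time_s: 1.6
ee_pos: [0.5196, 0.0393, 0.1389]
eef_rot: [-3.14, 0.0, 1.132]
force: [-0.6, -0.5, -0.0]
grip_width: 0.0379
grip_force: 0.0
```

```bash
python3 - <<'E'
from h import *
p,R,o=pose(); print(p,w2b(p),R.as_euler('xyz'),o['qpos'],o['force'],o['grip_width'])
E
```

```text
[0.51956521 0.03925552 0.13885538] [0.01499994 0.00863346 0.04885538] [-3.14028242e+00  8.00772335e-05  1.13200113e+00] [4.85490325e-03 3.02534147e-01 1.68018322e+00 5.34527903e-04
 1.16009310e+00 4.43436440e-01] [-0.64572952 -0.53637274 -0.00507597] 0.037859075983398556
```

Request:
{"op": "jog_arm", "data": {
  "motion": [
    [0, 0, 0.02, 0, 0, 0, -0.2],
    [0, 0, 0.018, 0, 0, 0, -0.2],
    [0, 0, 0.002, 0, 0, 0, -0.2],
    [0, 0, 0.002, 0, 0, 0, -0.2],
    [0, 0, 0.001, 0, 0, 0, -0.2]
  ]
}}

```text
time_s: 2.1
ee_pos: [0.519, 0.0353, 0.0977]
eef_rot: [3.141, -0.0, 1.126]
force: [0.8, 0.1, -0.1]
grip_width: 0.0375
grip_force: 0.0
```

Request:
{"op": "jog_arm", "data": {
  "motion": [
    [0, 0, 0.001, 0, 0, 0, -0.2],
    [0, 0, 0, 0, 0, 0, -0.2]
  ]
}}

```text
time_s: 2.3
ee_pos: [0.5189, 0.0355, 0.0964]
eef_rot: [3.141, -0.0, 1.126]
force: [-0.1, -0.7, -0.5]
grip_width: 0.0375
grip_force: 0.0
```

Request:
{"op": "jog_arm", "data": {
  "motion": [
    [0, 0, 0.001, 0, 0, 0, -0.2],
    [0, 0, 0.0005, 0, 0, 0, -0.2],
    [0, 0, 0, 0, 0, 0, -0.2]
  ]
}}

```text
time_s: 2.6
ee_pos: [0.5194, 0.0356, 0.0962]
eef_rot: [3.14, -0.001, 1.126]
force: [-3.9, -0.6, 15.0]
grip_width: 0.0375
grip_force: 7.8
```

Request:
{"op": "jog_arm", "data": {
  "motion": [
    [-0.006, 0, 0, 0, 0, 0, -0.2],
    [-0.01, 0, 0, 0, 0, 0, -0.2],
    [-0.01, 0, 0, 0, 0, 0, -0.2],
    [-0.008, 0, 0, 0, 0, 0, -0.2],
    [0, 0, 0, 0, 0, 0, -0.2]
  ]
}}

```text
time_s: 3.1
ee_pos: [0.505, 0.0043, 0.0962]
eef_rot: [3.138, -0.001, 1.126]
force: [-1.8, -3.7, 12.9]
grip_width: 0.0377
grip_force: 6.7
```

```bash
cat > g.py <<'E'
from h import *
S,im=shot("scene","t.png"); hsv=cv2.cvtColor(im,cv2.COLOR_BGR2HSV)
m=cv2.inRange(hsv,(35,60,40),(95,255,255)); n,l,st,c=cv2.connectedComponentsWithStats(cv2.dilate(m,np.ones((3,3))))
for i in range(1,n):
    if st[i,4]>60 and 240<c[i][0]<370 and 160<c[i][1]<240:
        w=onplane(S,[c[i]],.096)[0]; print(st[i],c[i].round(1),'board',w2b(w).round(4))
E
python3 g.py
```

```text
[265 182  11  18  75] [269.9 190.8] board [-0.1683 -0.0828  0.006 ]
[289 185  57  28 407] [319.1 198.3] board [-0.0293 -0.0128  0.006 ]
[305 186  13  15 114] [310.4 193.3] board [-0.0652 -0.0109  0.006 ]
```

Request:
{"op": "jog_arm", "data": {
  "motion": [
    [-0.008, 0, 0, 0, 0, 0, -0.2],
    [-0.01, 0, 0, 0, 0, 0, -0.2],
    [-0.01, 0, 0, 0, 0, 0, -0.2],
    [-0.007, 0, 0, 0, 0, 0, -0.2],
    [0, 0, 0, 0, 0, 0, -0.2]
  ]
}}

```text
time_s: 3.65
ee_pos: [0.49, -0.0274, 0.0962]
eef_rot: [3.138, -0.001, 1.126]
force: [-1.5, -3.6, 14.2]
grip_width: 0.0372
grip_force: 6.9
```

Request:
{"op": "jog_arm", "data": {
  "motion": [
    [0, 0, -0.02, 0, 0, 0, -0.2],
    [0, 0, -0.04, 0, 0, 0, -0.2],
    [0, 0, -0.05, 0, 0, 0, -0.2],
    [-0.01, 0, -0.05, 0, 0, 0, -0.2],
    [-0.02, 0, -0.03, 0, 0, 0, -0.2]
  ]
}}

```text
time_s: 4.15
ee_pos: [0.4766, -0.0533, 0.2875]
eef_rot: [3.137, -0.001, 1.128]
force: [-0.3, 0.1, 0.4]
grip_width: 0.0376
grip_force: 0.0
```

```bash
python3 - <<'E'
from h import *
for n in("scene","side","wrist"): M,im=shot(n,n+"1.png"); np.savez(f'pics/{n}1.npz',K=M[0],R=M[1],t=M[2])
p,R,o=pose(); print(p,w2b(p),o['qpos'])
a=cv2.imread('pics/scene1.png')[160:260,245:375]; cv2.imwrite('pics/c3.png',cv2.resize(a,None,fx=6,fy=6,interpolation=cv2.INTER_CUBIC))
E
```

```text
[ 0.47652007 -0.05420942  0.2852763 ] [-0.08789155  0.00724768  0.1952763 ] [-1.89645448e-01  8.60719190e-02  1.59050593e+00 -3.11017253e-05
  1.46113953e+00  2.55904696e-01]
```

View pics/c3.png

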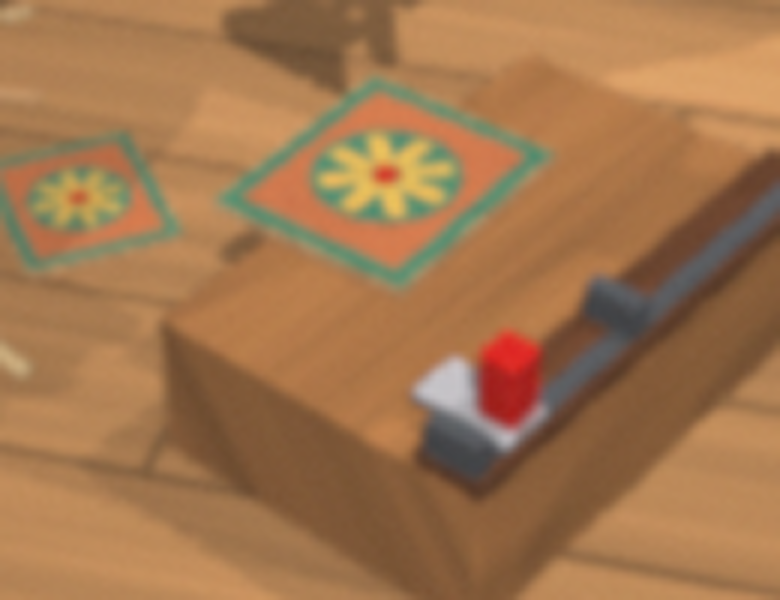

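```bash
cat >> h.py <<'E'
def tgt(tilt,s,yawoff=0):
    "tool z along board +x, tilted down by tilt; tool y up (s=1) or down"
    z=RB@np.array([np.cos(tilt),0,-np.sin(tilt)]); y=s*(RB@np.array([np.sin(tilt),0,np.cos(tilt)]))
    return Ro.from_matrix(np.c_[np.cross(y,z),y,z])
def wristik(R,j1,j23):
    A=(Ro.from_euler('y',j23).inv()*Ro.from_euler('z',j1).inv()*R).as_euler('ZYZ')
    out=[]
    for a,b,c in (A,(A[0]+np.pi,-A[1],A[2]+np.pi)):
        out.append([((v+np.pi)%(2*np.pi)-np.pi).round(2) for v in (a,b,c-np.pi/2)])
    return out
E
python3 - <<'E'
from h import *
d=np.load('pics/scene1.npz'); S=(d['K'],d['R'],d['t'])
P=onplane(S,np.array([[220,198],[378,80],[552,156],[400,288]])/6+[245,160],.096)
B=np.array([w2b(p) for p in P]); print(B.round(3),B.mean(0).round(4))
print(np.degrees(np.arctan2(*(B[2]-B[1])[[1,0]])),np.degrees(np.arctan2(*(B[3]-B[0])[[1,0]])))
p,R,o=pose(); q=o['qpos']; print('check',wristik(R,q[0],q[1]+q[2]),q)
for t in(0,.26,.5):
  for s in(1,-1):
    for j23 in(1.9,2.3): print(t,s,j23,wristik(tgt(t,s),-.88,j23))
E
```

```text
[[-0.133 -0.067  0.006]
 [-0.14   0.066  0.006]
 [-0.026  0.072  0.006]
 [-0.017 -0.062  0.006]] [-0.0791  0.0023  0.006 ]
3.309468782895882 2.452582541134234
check [[np.float64(-0.0), np.float64(1.46), np.float64(0.26)], [np.float64(3.14), np.float64(-1.46), np.float64(-2.89)]] [-1.89645448e-01  8.60719190e-02  1.59050593e+00 -3.11017253e-05
  1.46113953e+00  2.55904696e-01]
0 1 1.9 [[np.float64(1.42), np.float64(1.98), np.float64(-1.93)], [np.float64(-1.72), np.float64(-1.98), np.float64(1.21)]]
0 1 2.3 [[np.float64(1.27), np.float64(1.89), np.float64(-2.35)], [np.float64(-1.87), np.float64(-1.89), np.float64(0.79)]]
0 -1 1.9 [[np.float64(1.42), np.float64(1.98), np.float64(1.21)], [np.float64(-1.72), np.float64(-1.98), np.float64(-1.93)]]
0 -1 2.3 [[np.float64(1.27), np.float64(1.89), np.float64(0.79)], [np.float64(-1.87), np.float64(-1.89), np.float64(-2.35)]]
0.26 1 1.9 [[np.float64(1.17), np.float64(1.88), np.float64(-2.02)], [np.float64(-1.98), np.float64(-1.88), np.float64(1.12)]]
0.26 1 2.3 [[np.float64(1.08), np.float64(1.7), np.float64(-2.39)], [np.float64(-2.06), np.float64(-1.7), np.float64(0.75)]]
0.26 -1 1.9 [[np.float64(1.17), np.float64(1.88), np.float64(1.12)], [np.float64(-1.98), np.float64(-1.88), np.float64(-2.02)]]
0.26 -1 2.3 [[np.float64(1.08), np.float64(1.7), np.float64(0.75)], [np.float64(-2.06), np.float64(-1.7), np.float64(-2.39)]]
0.5 1 1.9 [[np.float64(0.95), np.float64(1.77), np.float64(-2.08)], [np.float64(-2.19), np.float64(-1.77), np.float64(1.07)]]
0.5 1 2.3 [[np.float64(0.92), np.float64(1.53), np.float64(-2.4)], [np.float64(-2.22), np.float64(-1.53), np.float64(0.74)]]
0.5 -1 1.9 [[np.float64(0.95), np.float64(1.77), np.float64(1.07)], [np.float64(-2.19), np.float64(-1.77), np.float64(-2.08)]]
0.5 -1 2.3 [[np.float64(0.92), np.float64(1.53), np.float64(0.74)], [np.float64(-2.22), np.float64(-1.53), np.float64(-2.4)]]
```

The panel is now at board (-0.079, 0.002), turned about +3°, with the carved face up and about 39 mm overhanging (crop corners (220,198), (378,80), (552,156) and (400,288)).

```bash
python3 - <<'E'
from h import *
p,R,o=pose()
T=Ro.from_euler('z',np.radians(2.9))*tgt(.12,-1)
print(T.as_euler('xyz'))
p1,R1=plan(p,R,b2w([-.22,.009,.17]),T,-.2)
E
```

```text
[-1.69079633e+00  2.22044605e-16 -3.94444411e-01]
[-0.0094, -0.0001, 0.0018, 0.0817, 0.0773, 0.0876, -0.2]
[-0.0096, 0.0008, 0.001, 0.0817, 0.0773, 0.0876, -0.2]
[-0.0094, 0.0017, 0.0002, 0.0817, 0.0773, 0.0876, -0.2]
[-0.0093, 0.0025, -0.0007, 0.0817, 0.0773, 0.0876, -0.2]
[-0.0089, 0.0032, -0.0016, 0.0817, 0.0773, 0.0876, -0.2]
[-0.0084, 0.0038, -0.0026, 0.0817, 0.0773, 0.0876, -0.2]
[-0.0079, 0.0043, -0.0036, 0.0817, 0.0773, 0.0876, -0.2]
[-0.0071, 0.0045, -0.0044, 0.0817, 0.0773, 0.0876, -0.2]
[-0.0064, 0.0048, -0.0055, 0.0817, 0.0773, 0.0876, -0.2]
[-0.0055, 0.0048, -0.0062, 0.0817, 0.0773, 0.0876, -0.2]
[-0.0045, 0.0047, -0.007, 0.0817, 0.0773, 0.0876, -0.2]
[-0.0036, 0.0045, -0.0078, 0.0817, 0.0773, 0.0876, -0.2]
[-0.0026, 0.0041, -0.0083, 0.0817, 0.0773, 0.0876, -0.2]
[-0.0016, 0.0035, -0.0087, 0.0817, 0.0773, 0.0876, -0.2]
end [ 0.418  -0.1726  0.26  ] [-0.22    0.0091  0.17  ] [-1.691 -0.    -0.394]
```

Request:
{"op": "jog_arm", "data": {
  "motion": [
    [-0.0094, 0, 0.0018, 0.0817, 0.0773, 0.0876, -0.2],
    [-0.0096, 0.0008, 0.001, 0.0817, 0.0773, 0.0876, -0.2],
    [-0.0094, 0.0017, 0.0002, 0.0817, 0.0773, 0.0876, -0.2],
    [-0.0093, 0.0025, -0.0007, 0.0817, 0.0773, 0.0876, -0.2],
    [-0.0089, 0.0032, -0.0016, 0.0817, 0.0773, 0.0876, -0.2]
  ]
}}

```text
time_s: 4.8
ee_pos: [0.4554, -0.0959, 0.2734]
eef_rot: [-2.642, -0.273, 0.602]
force: [0.1, 1.1, -0.5]
grip_width: 0.0376
grip_force: 0.0
```

Request:
{"op": "jog_arm", "data": {
  "motion": [
    [-0.0084, 0.0038, -0.0026, 0.0817, 0.0773, 0.0876, -0.2],
    [-0.0079, 0.0043, -0.0036, 0.0817, 0.0773, 0.0876, -0.2],
    [-0.0071, 0.0045, -0.0044, 0.0817, 0.0773, 0.0876, -0.2],
    [-0.0064, 0.0048, -0.0055, 0.0817, 0.0773, 0.0876, -0.2],
    [-0.0055, 0.0048, -0.0062, 0.0817, 0.0773, 0.0876, -0.2]
  ]
}}

```text
time_s: 5.3
ee_pos: [0.4345, -0.1383, 0.2643]
eef_rot: [-2.067, -0.234, 0.003]
force: [0.1, 0.3, 0.2]
grip_width: 0.0374
grip_force: 0.0
```

Request:
{"op": "jog_arm", "data": {
  "motion": [
    [-0.0045, 0.0047, -0.007, 0.0817, 0.0773, 0.0876, -0.2],
    [-0.0036, 0.0045, -0.0078, 0.0817, 0.0773, 0.0876, -0.2],
    [-0.0026, 0.0041, -0.0083, 0.0817, 0.0773, 0.0876, -0.2],
    [-0.0016, 0.0035, -0.0087, 0.0817, 0.0773, 0.0876, -0.2],
    [0, 0, 0, 0, 0, 0, -0.2]
  ]
}}

```text
time_s: 5.8
ee_pos: [0.417, -0.1721, 0.2561]
eef_rot: [-1.687, 0.012, -0.397]
force: [-0.5, -1.1, -0.1]
grip_width: 0.0379
grip_force: 0.0
```

```bash
python3 - <<'E'
from h import *
p,R,o=pose(); print(p,w2b(p),R.as_euler('xyz'),o['qpos'],o['grip_width'])
T=Ro.from_euler('z',np.radians(2.9))*tgt(.12,-1)
p1,R1=plan(p,R,b2w([-.17,.002,.003]),T,-.2)
p1,R1=plan(p1,R1,b2w([-.110,.002,.003]),T,-.2)
E
```

```text
[ 0.41697685 -0.17207388  0.25605526] [-0.21990829  0.01024855  0.16605526] [-1.68672247  0.01184253 -0.3971133 ] [-0.99983591  0.48306863  1.75635879  1.07654338  1.95090543  0.78094235] 0.037924599001564425
[0.0031, 0.039, 0.017, -0.001, -0.0003, -0.003, -0.2]
[0.0031, 0.039, 0.017, -0.001, -0.0003, -0.003, -0.2]
[0.0029, 0.0391, 0.0171, -0.001, -0.0003, -0.003, -0.2]
[0.0028, 0.039, 0.0171, -0.001, -0.0003, -0.003, -0.2]
end [ 0.4459 -0.1306  0.093 ] [-0.17   0.002  0.003] [-1.691  0.    -0.395]
[0.0015, -0.0036, 0.0297, -0.0, -0.0, -0.0, -0.2]
[0.0015, -0.0036, 0.0298, -0.0, -0.0, -0.0, -0.2]
end [ 0.4717 -0.0764  0.093 ] [-0.11   0.002  0.003] [-1.691  0.    -0.395]
```

Request:
{"op": "jog_arm", "data": {
  "motion": [
    [0.003, 0.039, 0.017, -0.001, 0, -0.003, -0.2],
    [0.003, 0.039, 0.017, -0.001, 0, -0.003, -0.2],
    [0.003, 0.039, 0.017, -0.001, 0, -0.003, -0.2],
    [0.003, 0.039, 0.017, -0.001, 0, -0.003, -0.2],
    [0, 0, 0, 0, 0, 0, -0.2]
  ]
}}

```text
time_s: 6.3
ee_pos: [0.4471, -0.1293, 0.0916]
eef_rot: [-1.694, -0.003, -0.387]
force: [0.6, -0.8, 0.0]
grip_width: 0.0379
grip_force: 0.0
```

```bash
python3 - <<'E'
from h import *
p,R,o=pose(); print(p,w2b(p),R.as_euler('xyz'),o['force'],o['qpos'])
out=[]
for n in("side","wrist"):
    M,im=shot(n,n+"2.png"); out.append(im)
cv2.imwrite('pics/c4.png',np.vstack([cv2.resize(out[0][150:270,230:430],(480,288)),cv2.resize(out[1],(480,300))]))
E
```

```text
[ 0.4471288 -0.1292834  0.0915925] [-0.16830549  0.00145562  0.0015925 ] [-1.69420564 -0.00251815 -0.38719961] [ 0.5784007  -0.83181996  0.02736845] [-0.90154201  0.78419265  1.77682361  1.06774322  1.73626827  0.50295333]
```

View pics/c4.png

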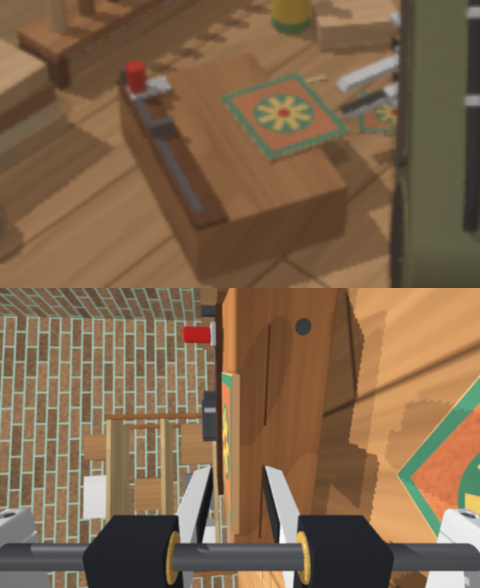

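The picture shows the panel edge between the fingers (wrist view, x≈232, fingers at about 195 and 275). After the flip j6 would be near its limit, so I check which yaw gives room.

```bash
python3 - <<'E'
from h import *
p,R,o=pose(); q=o['qpos']; print(wristik(R,q[0],q[1]+q[2]))
# planar fit: wrist center W=p-L z ; use poses so far for s,a2,a3
Q=np.array([[-1.21658,.30047,1.52161,0,1.32069,-.0666],[.004855,.302534,1.680183,0,1.160093,.443436],[-.189645,.086072,1.590506,0,1.46114,.255905],[-.999836,.483069,1.756359,1.076543,1.950905,.780942],list(q)])
P=np.array([[.22458,-.50176,.20487],[.519565,.039256,.138855],[.47652,-.054209,.285276],[.416977,-.172074,.256055],list(p)])
from scipy.optimize import least_squares,brentq
def Rq(q): return Ro.from_euler('z',q[0])*Ro.from_euler('y',q[1]+q[2])*Ro.from_euler('ZYZ',[q[3],q[4],q[5]+np.pi/2])
def fk(q,v):
    s,a2,a3,h,L,lat=v
    w=np.array([s+a2*np.sin(q[1])+a3*np.sin(q[1]+q[2]),lat,h+a2*np.cos(q[1])+a3*np.cos(q[1]+q[2])])
    return Ro.from_euler('z',q[0]).apply(w)+Rq(q).apply([0,0,L])
f=least_squares(lambda v:np.concatenate([fk(a,v)-b for a,b in zip(Q,P)]).ravel(),[0,.4,.4,.4,.3,.037]); v=f.x; print(v.round(3),np.abs(f.fun).max())
np.save('v.npy',v)
def ik(p,R,q0):
    g=lambda x:np.concatenate([(fk(x,v)-p)*5,(R.inv()*Rq(x)).as_rotvec()])
    r=least_squares(g,q0); return r.x,np.abs(r.fun).max()
for yo in(-20,-10,0,10,20,30):
  for tilt in(-.1,.05,.2,.4):
    q1,e=ik(b2w([-.11,0,.0]),Ro.from_euler('z',np.radians(yo))*tgt(tilt,-1),q); print(yo,tilt,q1.round(2),round(e,4))
E
```

```text
[[np.float64(1.07), np.float64(1.74), np.float64(0.51)], [np.float64(-2.07), np.float64(-1.74), np.float64(-2.64)]]
[0.004 0.373 0.444 0.233 0.272 0.036] 0.003781949579198418
-20 -0.1 [-0.85  0.8   2.08  1.54  1.68  0.26] 0.0
-20 0.05 [-0.86  0.68  2.12  1.49  1.54  0.34] 0.0
-20 0.2 [-0.84  0.56  2.16  1.44  1.41  0.43] 0.0
-20 0.4 [-0.8   0.41  2.18  1.35  1.24  0.59] 0.0
-10 -0.1 [-0.84  0.84  1.95  1.4   1.74  0.34] 0.0
-10 0.05 [-0.84  0.73  1.99  1.35  1.61  0.41] 0.0
-10 0.2 [-0.83  0.62  2.02  1.29  1.49  0.48] 0.0
-10 0.4 [-0.79  0.49  2.05  1.2   1.34  0.61] 0.0
0 -0.1 [-0.81  0.89  1.82  1.28  1.81  0.41] 0.0
0 0.05 [-0.81  0.79  1.86  1.22  1.7   0.46] 0.0
0 0.2 [-0.8   0.69  1.89  1.17  1.58  0.52] 0.0
0 0.4 [-0.77  0.56  1.92  1.08  1.44  0.62] 0.0
10 -0.1 [-0.77  0.95  1.68  1.17  1.9   0.47] 0.0
10 0.05 [-0.77  0.85  1.72  1.11  1.79  0.51] 0.0
10 0.2 [-0.76  0.76  1.75  1.05  1.68  0.55] 0.0
10 0.4 [-0.73  0.64  1.79  0.97  1.55  0.62] 0.0
20 -0.1 [-0.72  1.    1.55  1.08  1.99  0.51] 0.0
20 0.05 [-0.72  0.92  1.58  1.02  1.89  0.53] 0.0
20 0.2 [-0.72  0.83  1.62  0.95  1.79  0.56] 0.0
20 0.4 [-0.69  0.71  1.67  0.87  1.65  0.61] 0.0
30 -0.1 [-0.67  1.07  1.41  0.99  2.09  0.54] 0.0
30 0.05 [-0.67  0.98  1.45  0.93  1.99  0.55] 0.0
30 0.2 [-0.67  0.89  1.49  0.86  1.89  0.56] 0.0
30 0.4 [-0.65  0.78  1.54  0.78  1.75  0.59] 0.0
```

Request:
{"op": "jog_arm", "data": {
  "motion": [
    [0.001, -0.0024, 0.02, 0, 0, 0, -0.2],
    [0.001, -0.0024, 0.02, 0, 0, 0, -0.2],
    [0.001, -0.0024, 0.02, 0, 0, 0, -0.2],
    [0, 0, 0, 0, 0, 0, -0.2]
  ]
}}

```text
time_s: 6.8
ee_pos: [0.4741, -0.0766, 0.0972]
eef_rot: [-1.697, -0.012, -0.389]
force: [-0.3, -0.9, 0.8]
grip_width: 0.0377
grip_force: 0.0
```

```bash
python3 - <<'E'
from h import *
p,R,o=pose(); print(p,w2b(p),R.as_euler('xyz'),o['force'])
M=model("wrist"); im=cv2.cvtColor(np.array(ctrl.camera("wrist")),cv2.COLOR_RGB2BGR); cv2.imwrite('pics/w3.png',im)
E
```

```text
[ 0.47406921 -0.0766094   0.09717847] [-0.10916457 -0.00018366  0.00717847] [-1.69731661 -0.01221942 -0.38906087] [-0.27345235 -0.85740313  0.76042853]
```

View pics/w3.png

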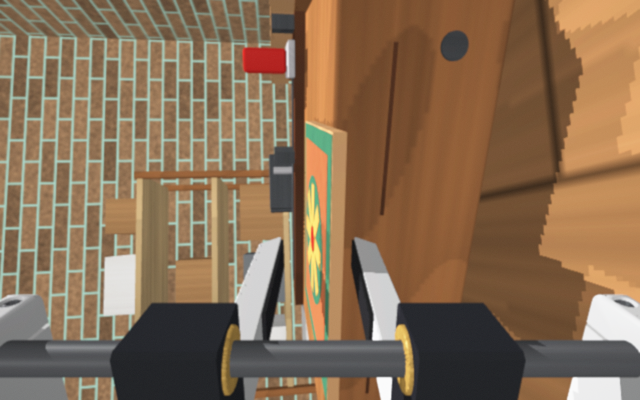

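The panel's edge (x≈325–345) lies between the finger tips (270 and 360). It is nearer the lower finger, so closing will lift it slightly, as intended.

Request:
{"op": "jog_arm", "data": {
  "motion": [
    [0, 0, 0, 0, 0, 0, -1],
    [0, 0, 0, 0, 0, 0, -1],
    [0, 0, 0, 0, 0, 0, -1],
    [0, 0, 0, 0, 0, 0, -1]
  ],
  "squeeze": 6
}}

```text
time_s: 7.25
ee_pos: [0.4734, -0.0778, 0.0949]
eef_rot: [-1.696, -0.009, -0.392]
force: [1.0, -0.0, 0.2]
grip_width: 0.009
grip_force: 0.3
```

Request:
{"op": "jog_arm", "data": {
  "motion": [
    [0, -0.002, 0, 0, 0, 0, -1],
    [0, -0.002, 0, 0, 0, 0, -1],
    [0, -0.002, 0, 0, 0, 0, -1]
  ],
  "squeeze": 8
}}

```text
time_s: 7.55
ee_pos: [0.4738, -0.0767, 0.1011]
eef_rot: [-1.696, -0.009, -0.392]
force: [-0.4, -1.7, 1.0]
grip_width: 0.0066
grip_force: 8.0
```

Request:
{"op": "jog_arm", "data": {
  "motion": [
    [0, -0.004, 0, 0, 0, 0, -1],
    [0, -0.006, 0, 0, 0, 0, -1],
    [0, -0.004, 0, 0, 0, 0, -1],
    [0, 0, 0, 0, 0, 0, -1]
  ],
  "squeeze": 30
}}

```text
time_s: 7.95
ee_pos: [0.4744, -0.0749, 0.1152]
eef_rot: [-1.697, -0.009, -0.391]
force: [-0.0, -0.3, -0.4]
grip_width: 0.0056
grip_force: 30.0
```

Request:
{"op": "jog_arm", "data": {
  "motion": [
    [0, -0.02, 0, 0, 0, 0, -1],
    [0, -0.04, 0, 0, 0, 0, -1],
    [0, -0.04, 0, 0, 0, 0, -1],
    [0, -0.04, 0, 0, 0, 0, -1],
    [0, -0.02, 0, 0, 0, 0, -1]
  ]
}}

```text
time_s: 8.45
ee_pos: [0.4807, -0.0557, 0.2762]
eef_rot: [-1.697, -0.012, -0.391]
force: [0.1, 0.0, -1.3]
grip_width: 0.0055
grip_force: 30.0
```

```bash
python3 - <<'E'
from h import *
p,R,o=pose(); print(p,w2b(p),R.as_euler('xyz'),o['force'],o['qpos'],o['grip_width'])
im=[cv2.cvtColor(np.array(ctrl.camera(n)),cv2.COLOR_RGB2BGR) for n in("scene","wrist")]
cv2.imwrite('pics/c5.png',np.vstack([cv2.resize(im[0][120:260,220:420],(480,336)),cv2.resize(im[1],(400,250),).copy() if 0 else cv2.resize(im[1],(480,264))]))
E
```

```text
[ 0.48071758 -0.05565839  0.27619804] [-0.0873923   0.00283526  0.18619804] [-1.69704288 -0.01172952 -0.39098636] [ 0.12678564  0.01572743 -1.31987302] [-0.75238454  0.37271384  1.85602411  1.24539233  1.77160838  0.84496391] 0.005536341658778601
```

View pics/c5.png

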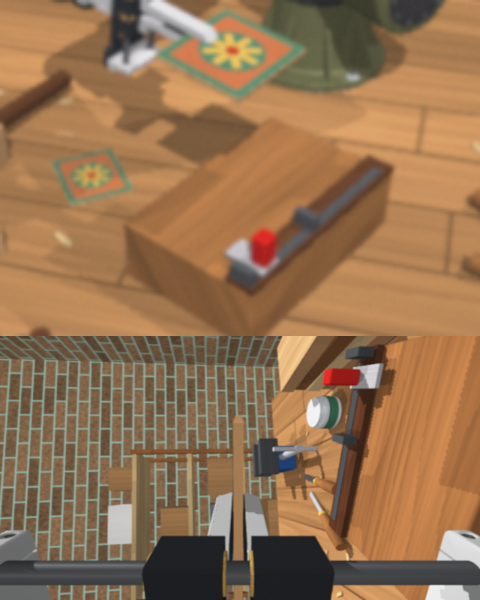

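Panel held firmly and level in the fingers, clear of the board. Now the flip about the tool axis.

Request:
{"op": "jog_arm", "data": {
  "motion": [
    [0, 0, 0, 0, 0, -0.14, -1],
    [0, 0, 0, 0, 0, -0.14, -1],
    [0, 0, 0, 0, 0, -0.14, -1],
    [0, 0, 0, 0, 0, -0.14, -1],
    [0, 0, 0, 0, 0, -0.14, -1]
  ]
}}

```text
time_s: 9.05
ee_pos: [0.4805, -0.056, 0.2721]
eef_rot: [-1.735, -0.706, -0.285]
force: [0.2, 0.1, -1.1]
grip_width: 0.0058
grip_force: 30.0
```

Request:
{"op": "jog_arm", "data": {
  "motion": [
    [0, 0, 0, 0, 0, -0.14, -1],
    [0, 0, 0, 0, 0, -0.14, -1],
    [0, 0, 0, 0, 0, -0.14, -1],
    [0, 0, 0, 0, 0, -0.14, -1],
    [0, 0, 0, 0, 0, -0.14, -1]
  ]
}}

```text
time_s: 9.55
ee_pos: [0.4805, -0.056, 0.2721]
eef_rot: [-2.243, -1.369, 0.27]
force: [-0.1, -0.4, -1.3]
grip_width: 0.0058
grip_force: 30.0
```

Request:
{"op": "jog_arm", "data": {
  "motion": [
    [0, 0, 0, 0, 0, -0.14, -1],
    [0, 0, 0, 0, 0, -0.14, -1],
    [0, 0, 0, 0, 0, -0.14, -1],
    [0, 0, 0, 0, 0, -0.14, -1],
    [0, 0, 0, 0, 0, -0.14, -1]
  ]
}}

```text
time_s: 10.05
ee_pos: [0.4805, -0.056, 0.2721]
eef_rot: [1.81, -1.016, 2.545]
force: [0.0, 1.1, -1.7]
grip_width: 0.0062
grip_force: 30.0
```

Request:
{"op": "jog_arm", "data": {
  "motion": [
    [0, 0, 0, 0, 0, -0.14, -1],
    [0, 0, 0, 0, 0, -0.14, -1],
    [0, 0, 0, 0, 0, -0.14, -1],
    [0, 0, 0, 0, 0, -0.14, -1],
    [0, 0, 0, 0, 0, -0.14, -1]
  ]
}}

```text
time_s: 10.55
ee_pos: [0.4804, -0.056, 0.272]
eef_rot: [1.703, -0.327, 2.707]
force: [-0.1, -0.3, -2.0]
grip_width: 0.0062
grip_force: 30.0
```

Request:
{"op": "jog_arm", "data": {
  "motion": [
    [0, 0, 0, 0, 0, -0.14, -1],
    [0, 0, 0, 0, 0, -0.14, -1],
    [0, 0, 0, 0, 0, -0.06, -1],
    [0, 0, 0, 0, 0, 0, -1]
  ]
}}

```text
time_s: 10.95
ee_pos: [0.4805, -0.056, 0.2722]
eef_rot: [1.696, 0.006, 2.75]
force: [0.2, -0.7, -0.9]
grip_width: 0.0059
grip_force: 30.0
```

```bash
cat >> h.py <<'E'
from scipy.optimize import least_squares
v=np.load('v.npy')
def Rq(q): return Ro.from_euler('z',q[0])*Ro.from_euler('y',q[1]+q[2])*Ro.from_euler('ZYZ',[q[3],q[4],q[5]+np.pi/2])
def fk(q):
    s,a2,a3,h,L,lat=v
    w=np.array([s+a2*np.sin(q[1])+a3*np.sin(q[1]+q[2]),lat,h+a2*np.cos(q[1])+a3*np.cos(q[1]+q[2])])
    return Ro.from_euler('z',q[0]).apply(w)+Rq(q).apply([0,0,L])
def ik(p,R,q0):
    r=least_squares(lambda x:np.concatenate([(fk(x)-p)*5,(R.inv()*Rq(x)).as_rotvec()]),q0); return r.x.round(3)
E
python3 - <<'E'
from h import *
p,R,o=pose(); print(p,w2b(p),R.as_euler('xyz'),o['qpos'],o['grip_width'],o['force'])
for t in(.12,.25,.3,.35): print(t,ik(b2w([-.112,0,.030]),tgt(t,1),o['qpos']),ik(b2w([-.112,0,-.003]),tgt(t,1),o['qpos']))
T=tgt(.3,1)
p1,R1=plan(p,R,b2w([-.112,0,.055]),T,-1)
p1,R1=plan(p1,R1,b2w([-.112,0,.034]),T,-1,n=3)
E
```

```text
[ 0.4804874  -0.05598282  0.27224573] [-0.08778422  0.00290335  0.18224573] [1.69566238 0.00588229 2.74996875] [-0.75326759  0.38033648  1.85796255  1.24394684  1.77019347 -2.30002199] 0.005905693566943742 [ 0.15941899 -0.72617295 -0.94619273]
0.12 [-0.811  0.672  1.889  1.198  1.666 -2.602] [-0.811  0.751  1.869  1.193  1.644 -2.657]
0.25 [-0.799  0.589  1.909  1.141  1.574 -2.543] [-0.799  0.665  1.896  1.141  1.548 -2.601]
0.3 [-0.791  0.557  1.915  1.118  1.54  -2.518] [-0.791  0.633  1.905  1.12   1.512 -2.577]
0.35 [-0.783  0.527  1.921  1.093  1.506 -2.492] [-0.783  0.601  1.913  1.098  1.476 -2.551]
[-0.0003, -0.0431, -0.0028, 0.0584, -0.017, 0.0057, -1]
[-0.0005, -0.0432, -0.0002, 0.0584, -0.017, 0.0057, -1]
[-0.0008, -0.0431, 0.0023, 0.0584, -0.017, 0.0057, -1]
end [ 0.4727 -0.0791  0.145 ] [-0.112  0.     0.055] [ 1.871 -0.     2.697]
[-0.0, -0.0067, 0.0021, 0.0, -0.0, -0.0, -1]
[-0.0, -0.0067, 0.002, 0.0, -0.0, -0.0, -1]
[-0.0, -0.0067, 0.0021, 0.0, -0.0, -0.0, -1]
end [ 0.4727 -0.0791  0.124 ] [-0.112  0.     0.034] [ 1.871 -0.     2.697]
```

Request:
{"op": "jog_arm", "data": {
  "motion": [
    [0, -0.043, -0.0028, 0.0584, -0.017, 0.0057, -1],
    [-0.0005, -0.043, 0, 0.0584, -0.017, 0.0057, -1],
    [-0.001, -0.043, 0.0023, 0.0584, -0.017, 0.0057, -1],
    [0, 0, 0, 0, 0, 0, -1]
  ]
}}

```text
time_s: 11.35
ee_pos: [0.4718, -0.0784, 0.1434]
eef_rot: [1.871, -0.007, 2.695]
force: [-0.2, -0.3, -1.2]
grip_width: 0.0056
grip_force: 30.0
```

Request:
{"op": "jog_arm", "data": {
  "motion": [
    [0, -0.0067, 0.002, 0, 0, 0, -1],
    [0, -0.0067, 0.002, 0, 0, 0, -1],
    [0, -0.0067, 0.002, 0, 0, 0, -1],
    [0, 0, 0, 0, 0, 0, -1]
  ]
}}

```text
time_s: 11.75
ee_pos: [0.4729, -0.0789, 0.1253]
eef_rot: [1.87, 0.0, 2.697]
force: [0.1, 0.6, -0.5]
grip_width: 0.0058
grip_force: 30.0
```

Request:
{"op": "jog_arm", "data": {
  "motion": [
    [0, -0.0019, 0.0006, 0, 0, 0, -1],
    [0, -0.0019, 0.0006, 0, 0, 0, -1],
    [0, 0, 0, 0, 0, 0, -1]
  ]
}}

```text
time_s: 12.05
ee_pos: [0.4729, -0.079, 0.1216]
eef_rot: [1.871, 0.001, 2.697]
force: [-0.2, -0.1, -1.4]
grip_width: 0.0058
grip_force: 30.0
```

```bash
python3 - <<'E'
from h import *
p,R,o=pose(); print(p,w2b(p),R.as_euler('xyz'),o['qpos'],o['grip_width'],o['force'])
im=[cv2.cvtColor(np.array(ctrl.camera(n)),cv2.COLOR_RGB2BGR) for n in("scene","side")]
cv2.imwrite('pics/c6.png',np.vstack([cv2.resize(im[0][130:255,240:420],(430,298)),cv2.resize(im[1][150:275,240:420],(430,298))]))
E
```

```text
[ 0.47289927 -0.07902644  0.12162397] [-0.11184982 -0.00016825  0.03162397] [1.87093107e+00 1.02595682e-03 2.69662920e+00] [-0.78921062  0.57347751  1.89706157  1.11929017  1.53954413 -2.51694511] 0.005841558081246414 [-0.24305476 -0.14333932 -1.42686733]
```

View pics/c6.png

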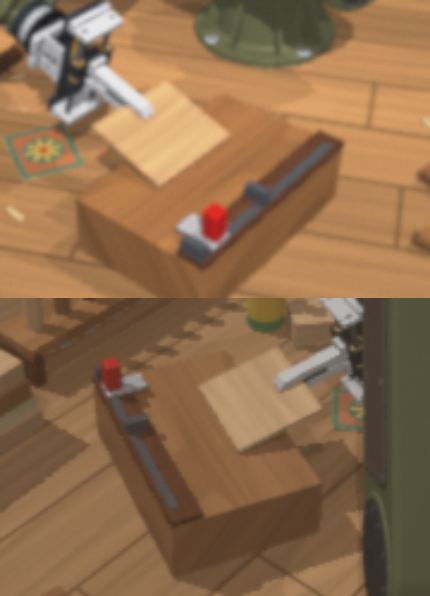

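Request:
{"op": "jog_arm", "data": {
  "motion": [
    [0, -0.0019, 0.0006, 0, 0, 0, -1],
    [0, 0, 0, 0, 0, 0, -0.7],
    [0, 0, 0, 0, 0, 0, -0.5],
    [0, 0, 0, 0, 0, 0, -0.35],
    [0, 0, 0, 0, 0, 0, -0.35]
  ]
}}

```text
time_s: 12.65
ee_pos: [0.4729, -0.079, 0.1197]
eef_rot: [1.871, 0.001, 2.697]
force: [-1.1, 0.8, -0.9]
grip_width: 0.0299
grip_force: 0.3
```

Request:
{"op": "jog_arm", "data": {
  "motion": [
    [0, -0.0067, 0.002, 0.025, 0, 0, -0.3],
    [0, -0.0067, 0.0022, 0.025, 0, 0, -0.3],
    [0, -0.0066, 0.0024, 0.025, 0, 0, -0.3],
    [0, -0.0066, 0.0026, 0.025, 0, 0, -0.3],
    [0, 0, 0, 0, 0, 0, -0.3]
  ]
}}

```text
time_s: 13.15
ee_pos: [0.4728, -0.0789, 0.091]
eef_rot: [1.972, 0.001, 2.697]
force: [-0.7, 0.7, -0.2]
grip_width: 0.0327
grip_force: 0.0
```

```bash
python3 - <<'E'
from h import *
p,R,o=pose(); print(p,w2b(p),R.as_euler('xyz'),o['qpos'],o['grip_width'],o['force'])
im=[cv2.cvtColor(np.array(ctrl.camera(n)),cv2.COLOR_RGB2BGR) for n in("scene","wrist")]
cv2.imwrite('pics/c7.png',np.vstack([cv2.resize(im[0][130:255,240:420],(430,298)),cv2.resize(im[1],(430,270))]))
E
```

```text
[ 0.47281181 -0.07893245  0.09102062] [-1.11802640e-01 -4.88423489e-05  1.02062495e-03] [1.97220533e+00 7.00941821e-04 2.69694944e+00] [-0.7704262   0.58061916  1.90313984  1.07492398  1.44122077 -2.51846003] 0.03273399842007126 [-0.74355218  0.739751   -0.19922199]
```

View pics/c7.png

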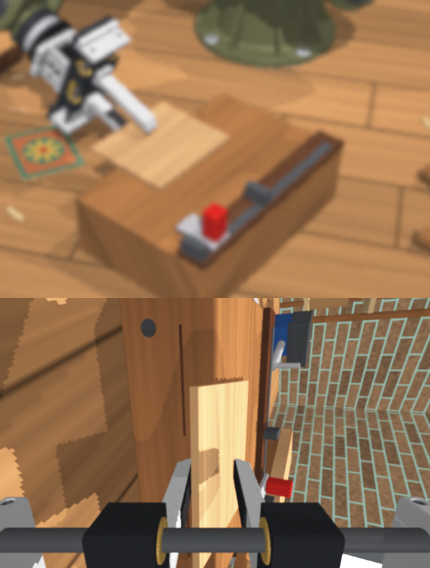

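The panel lies flat, plain face up, near board x≈-0.08. Next: lower slightly, back the fingers out, then reorient tool-down via a joint-space path so that j6 stays in range.

Request:
{"op": "jog_arm", "data": {
  "motion": [
    [0, -0.0025, 0.001, 0, 0, 0, -0.3],
    [0, -0.004, -0.0092, 0, 0, 0, -0.3],
    [0, -0.0078, -0.0184, 0, 0, 0, -0.3],
    [0, -0.0117, -0.0276, 0, 0, 0, -0.3],
    [0, 0.03, -0.03, 0, 0, 0, 0.3]
  ]
}}

```text
time_s: 13.75
ee_pos: [0.4383, -0.1488, 0.1254]
eef_rot: [1.969, -0.006, 2.695]
force: [-0.1, 0.1, 0.9]
grip_width: 0.038
grip_force: 0.0
```

Request:
{"op": "jog_arm", "data": {
  "motion": [
    [0, 0.04, -0.02, 0, 0, 0, 0.3],
    [0, 0.04, -0.02, 0, 0, 0, 0.7],
    [0, 0.02, -0.01, 0, 0, 0, 0.8],
    [0, 0, 0, 0, 0, 0, 0.8]
  ]
}}

```text
time_s: 14.15
ee_pos: [0.437, -0.1553, 0.242]
eef_rot: [1.973, 0.006, 2.696]
force: [0.3, -0.3, -0.5]
grip_width: 0.0694
grip_force: 0.0
```

```bash
cat >> h.py <<'E'
def jplan(q0,p0,R0,p1,R1,g,guess):
    q1=ik(p1,R1,guess); print('q1',q1)
    n=1
    while True:
        Q=[q0+(q1-q0)*i/n for i in range(n+1)]
        if max(np.linalg.norm((Rq(a).inv()*Rq(b)).as_rotvec()) for a,b in zip(Q,Q[1:]))<.145 and max(np.linalg.norm(fk(a)-fk(b)) for a,b in zip(Q,Q[1:]))<.045: break
        n+=1
    p=p0.copy();R=R0
    for i,(a,b) in enumerate(zip(Q,Q[1:])):
        gp=fk(b)+(p0-fk(q0))*(n-i-1)/n; t=R.inv().apply(gp-p).round(3); r=(R.inv()*Rq(b)).as_rotvec().round(3)
        p=p+R.apply(t);R=R*Ro.from_rotvec(r); print([*map(float,t),*map(float,r),g], '' if (i+1)%5 else p.round(3))
    print('end',p.round(4),w2b(p).round(4),R.as_euler('xyz').round(3))
def whitepanel(f):
    S,im=shot("scene",f); hsv=cv2.cvtColor(im,cv2.COLOR_BGR2HSV); m=cv2.inRange(hsv,(10,40,175),(25,125,255)); k=np.zeros_like(m); k[155:255,255:385]=m[155:255,255:385]
    n,l,st,c=cv2.connectedComponentsWithStats(k); i=1+st[1:,4].argmax(); hull=cv2.convexHull(cv2.findNonZero((l==i).astype(np.uint8)))
    q=cv2.boxPoints(cv2.minAreaRect(np.array([w2b(w)[:2]*1000 for w in onplane(S,hull[:,0],.096)],np.float32)[:,None]))
    print('panel area',st[i,4],'box mm',q.round(1).tolist(),'c',q.mean(0).round(1)); return q
E
python3 - <<'E'
from h import *
p,R,o=pose(); print(p,w2b(p),o['qpos'],o['grip_width'],o['force'])
whitepanel('s9.png')
jplan(o['qpos'],p,R,b2w([-.18,0,.07]),down(YAW),0.8,[-.19,.2,1.6,0,1.4,.26])
E
```

```text
[ 0.43697432 -0.15532048  0.24203734] [-0.1961778  -0.00058835  0.15203734] [-0.92961347  0.34546165  1.78502737  0.97044876  1.72439982 -2.28453075] 0.06943353353139782 [ 0.27100017 -0.33674818 -0.51239885]
panel area 1122 box mm [[-151.8000030517578, -75.19999694824219], [-25.200000762939453, -77.5], [-22.5, 67.5999984741211], [-149.10000610351562, 70.0]] c [-87.2  -3.8]
q1 [-0.385  0.133  1.831  0.     1.178  0.06 ]
[0.005, -0.007, 0.011, 0.067, 0.032, 0.117, 0.8] 
[0.004, -0.007, 0.01, 0.07, 0.021, 0.115, 0.8] 
[0.003, -0.007, 0.01, 0.072, 0.011, 0.111, 0.8] 
[0.001, -0.007, 0.009, 0.073, 0.0, 0.109, 0.8] 
[0.001, -0.006, 0.008, 0.071, -0.01, 0.105, 0.8] [ 0.426 -0.123  0.192]
[-0.001, -0.006, 0.007, 0.069, -0.022, 0.103, 0.8] 
[-0.001, -0.005, 0.006, 0.063, -0.031, 0.1, 0.8] 
[-0.002, -0.003, 0.005, 0.058, -0.04, 0.098, 0.8] 
[-0.003, -0.003, 0.004, 0.05, -0.048, 0.095, 0.8] 
[-0.003, -0.002, 0.004, 0.041, -0.055, 0.093, 0.8] [ 0.419 -0.119  0.159]
[-0.003, -0.001, 0.002, 0.032, -0.06, 0.091, 0.8] 
[-0.003, 0.001, 0.001, 0.022, -0.064, 0.089, 0.8] 
[-0.003, 0.001, 0.001, 0.011, -0.065, 0.087, 0.8] 
[-0.003, 0.003, -0.001, 0.001, -0.066, 0.086, 0.8] 
[-0.003, 0.004, -0.001, -0.011, -0.064, 0.084, 0.8] [ 0.427 -0.132  0.152]
[-0.002, 0.005, -0.002, -0.02, -0.062, 0.082, 0.8] 
[-0.001, 0.005, -0.003, -0.03, -0.057, 0.081, 0.8] 
[0.0, 0.007, -0.005, -0.039, -0.051, 0.08, 0.8] 
end [ 0.4431 -0.1411  0.1602] [-0.1807  0.      0.0702] [3.142 0.    1.126]
```

Request:
{"op": "jog_arm", "data": {
  "motion": [
    [0, 0.037, -0.0155, 0, 0, 0, 0.5],
    [0, 0.028, -0.012, 0, 0, 0, 0.5],
    [0.005, -0.007, 0.011, 0.067, 0.032, 0.117, 0.5],
    [0.004, -0.007, 0.01, 0.07, 0.021, 0.115, 0.5],
    [0.003, -0.007, 0.01, 0.072, 0.011, 0.111, 0.5]
  ]
}}

```text
time_s: 14.7
ee_pos: [0.4306, -0.1308, 0.2771]
eef_rot: [2.206, -0.334, 2.581]
force: [-0.0, -1.3, -0.0]
grip_width: 0.0706
grip_force: 0.0
```

Request:
{"op": "jog_arm", "data": {
  "motion": [
    [0.001, -0.007, 0.009, 0.073, 0, 0.109, 0.5],
    [0.001, -0.006, 0.008, 0.071, -0.01, 0.105, 0.5],
    [-0.001, -0.006, 0.007, 0.069, -0.022, 0.103, 0.5],
    [-0.001, -0.005, 0.006, 0.063, -0.031, 0.1, 0.5],
    [-0.002, -0.003, 0.005, 0.058, -0.04, 0.098, 0.5]
  ]
}}

```text
time_s: 15.2
ee_pos: [0.4196, -0.1164, 0.2365]
eef_rot: [2.788, -0.558, 2.064]
force: [-0.2, 0.9, -0.8]
grip_width: 0.0706
grip_force: 0.0
```

Request:
{"op": "jog_arm", "data": {
  "motion": [
    [-0.003, -0.003, 0.004, 0.05, -0.048, 0.095, 0.5],
    [-0.003, -0.002, 0.004, 0.041, -0.055, 0.093, 0.5],
    [-0.003, -0.001, 0.002, 0.032, -0.06, 0.091, 0.5],
    [-0.003, 0.001, 0.001, 0.022, -0.064, 0.089, 0.5],
    [-0.003, 0.001, 0.001, 0.011, -0.065, 0.087, 0.5]
  ]
}}

```text
time_s: 15.7
ee_pos: [0.42, -0.1241, 0.2183]
eef_rot: [-3.096, -0.322, 1.525]
force: [1.2, 0.4, 0.0]
grip_width: 0.0706
grip_force: 0.0
```

Request:
{"op": "jog_arm", "data": {
  "motion": [
    [-0.003, 0.003, -0.001, 0.001, -0.066, 0.086, 0.5],
    [-0.003, 0.004, -0.001, -0.011, -0.064, 0.084, 0.5],
    [-0.002, 0.005, -0.002, -0.02, -0.062, 0.082, 0.5],
    [-0.001, 0.005, -0.003, -0.03, -0.057, 0.081, 0.5],
    [0, 0.007, -0.005, -0.039, -0.051, 0.08, 0.5]
  ]
}}

```text
time_s: 16.2
ee_pos: [0.4424, -0.1398, 0.2265]
eef_rot: [-3.135, 0.001, 1.124]
force: [-0.4, -0.8, -0.2]
grip_width: 0.0707
grip_force: 0.0
```

Request:
{"op": "jog_arm", "data": {
  "motion": [
    [0, 0, 0, 0, 0, 0, 0.8],
    [0, 0, 0, 0, 0, 0, 0.8]
  ]
}}

```text
time_s: 16.4
ee_pos: [0.4423, -0.1393, 0.2271]
eef_rot: [-3.133, -0.003, 1.13]
force: [-0.8, -0.7, -0.7]
grip_width: 0.0826
grip_force: 0.0
```

```bash
python3 - <<'E'
from h import *
p,R,o=pose(); print(p,w2b(p),R.as_euler('xyz'),o['qpos'],o['grip_width'],o['force'])
p1,R1=plan(p,R,b2w([-.175,-.004,.0025]),down(YAW),.8)
E
```

```text
[ 0.44225271 -0.13929008  0.22707536] [-0.17943659  0.00154872  0.13707536] [-3.13346477e+00 -3.02480079e-03  1.12951459e+00] [-0.38616905  0.09270854  1.71756659  0.0035629   1.3392679   0.05426905] 0.08255150251237679 [-0.7932473  -0.74873888 -0.65209413]
[0.0013, 0.0022, 0.0448, -0.0027, -0.001, 0.0013, 0.8]
[0.0014, 0.0021, 0.0449, -0.0027, -0.001, 0.0013, 0.8]
[0.0015, 0.002, 0.0449, -0.0027, -0.001, 0.0013, 0.8]
end [ 0.4492 -0.1376  0.0925] [-0.175  -0.004   0.0025] [-3.142 -0.     1.126]
```

Request:
{"op": "jog_arm", "data": {
  "motion": [
    [0.001, 0.002, 0.045, -0.0027, -0.001, 0.0013, 0.8],
    [0.001, 0.002, 0.045, -0.0027, -0.001, 0.0013, 0.8],
    [0.001, 0.002, 0.0445, -0.0027, -0.001, 0.0013, 0.8],
    [0, 0, 0, 0, 0, 0, 0.8],
    [0, 0, 0, 0, 0, 0, 0.8]
  ]
}}

```text
time_s: 16.9
ee_pos: [0.449, -0.1394, 0.0942]
eef_rot: [3.14, 0.001, 1.123]
force: [0.6, 0.2, 0.1]
grip_width: 0.0847
grip_force: 0.0
```

```bash
python3 - <<'E'
from h import *
p,R,o=pose(); print(p,w2b(p),R.as_euler('xyz'),o['grip_width'],o['force'])
E
```

```text
[ 0.44904892 -0.1394195   0.09424938] [-0.17662755 -0.00464115  0.00424938] [3.14029355e+00 5.41703196e-04 1.12305258e+00] 0.08469286240929645 [0.581383   0.17647771 0.06253324]
```

Request:
{"op": "jog_arm", "data": {
  "motion": [
    [0, 0, 0.0015, 0, 0, 0.003, 0.8],
    [0.015, 0, 0, 0, 0, 0, 0.8],
    [0.015, 0, 0, 0, 0, 0, 0.8],
    [0.015, 0, 0, 0, 0, 0, 0.8],
    [0.015, 0, 0, 0, 0, 0, 0.8]
  ]
}}

```text
time_s: 17.4
ee_pos: [0.4765, -0.0849, 0.0944]
eef_rot: [3.135, 0.0, 1.12]
force: [0.1, 0.2, 0.5]
grip_width: 0.0846
grip_force: 0.2
```

```bash
python3 - <<'E'
from h import *
p,R,o=pose(); print(p,w2b(p),R.as_euler('xyz'),o['grip_width'],o['force'])
whitepanel('s10.png')
E
```

```text
[ 0.47654344 -0.08494152  0.09440802] [-0.11561984 -0.00600393  0.00440802] [3.13514883e+00 1.11679014e-04 1.11959921e+00] 0.08458856898543135 [0.10346668 0.23964757 0.52229586]
panel area 1180 box mm [[-109.5, -74.0], [17.0, -75.30000305175781], [18.5, 67.80000305175781], [-108.0, 69.0999984741211]] c [-45.5  -3.1]
```

Request:
{"op": "jog_arm", "data": {
  "motion": [
    [0, 0, 0.0012, 0, 0, 0, 0.8],
    [0.01, 0, 0, 0, 0, 0, 0.8],
    [0.012, 0, 0, 0, 0, 0, 0.8],
    [0.012, 0, 0, 0, 0, 0, 0.8],
    [0.006, 0, 0, 0, 0, 0, 0.8]
  ]
}}

```text
time_s: 17.95
ee_pos: [0.4934, -0.048, 0.0911]
eef_rot: [3.138, 0.001, 1.12]
force: [-0.9, -0.9, 0.0]
grip_width: 0.0846
grip_force: 0.2
```

Request:
{"op": "jog_arm", "data": {
  "motion": [
    [0.003, 0, 0, 0, 0, 0, 0.8],
    [0, 0, 0, 0, 0, 0, 0.8]
  ]
}}

```text
time_s: 18.15
ee_pos: [0.4943, -0.0463, 0.0909]
eef_rot: [3.138, 0.001, 1.12]
force: [-0.9, -0.1, -0.2]
grip_width: 0.0847
grip_force: 0.3
```

```bash
python3 - <<'E'
from h import *
p,R,o=pose(); print(p,w2b(p),R.as_euler('xyz'),o['grip_width'],o['force'])
E
```

```text
[ 0.49429095 -0.04634599  0.09094481] [-0.07314358 -0.00540677  0.00094481] [3.13814133e+00 1.47944163e-03 1.12015675e+00] 0.08465362446708587 [-0.88428569 -0.07393224 -0.22402292]
```

Request:
{"op": "jog_arm", "data": {
  "motion": [
    [0.002, 0, -0.0005, 0, 0, 0, 0.8],
    [0.0015, 0, 0, 0, 0, 0, 0.8],
    [0.001, 0, 0, 0, 0, 0, 0.8],
    [0, 0, 0, 0, 0, 0, 0.8]
  ]
}}

```text
time_s: 18.55
ee_pos: [0.4953, -0.0453, 0.0912]
eef_rot: [3.138, 0.007, 1.12]
force: [-6.8, -26.2, -0.5]
grip_width: 0.0848
grip_force: 12.9
```

Request:
{"op": "jog_arm", "data": {
  "motion": [
    [0.001, 0, 0, 0, 0, 0, 0.8],
    [0.001, 0, 0, 0, 0, 0, 0.8],
    [0, 0, 0, 0, 0, 0, 0.8]
  ]
}}

```text
time_s: 18.85
ee_pos: [0.4957, -0.045, 0.0911]
eef_rot: [3.138, 0.01, 1.121]
force: [-9.5, -38.5, -0.2]
grip_width: 0.0843
grip_force: 19.3
```

Request:
{"op": "jog_arm", "data": {
  "motion": [
    [-0.004, 0, 0, 0, 0, 0, 0.8],
    [-0.015, 0, 0, 0, 0, 0, 0.8],
    [0, 0, -0.04, 0, 0, 0, 0.8],
    [0, 0, -0.05, 0, 0, 0, 0],
    [-0.02, 0, -0.05, 0, 0, 0, -0.5]
  ]
}}

```text
time_s: 19.35
ee_pos: [0.48, -0.0736, 0.2298]
eef_rot: [3.139, 0.0, 1.121]
force: [0.1, 0.6, 0.2]
grip_width: 0.0722
grip_force: 0.0
```

```bash
python3 - <<'E'
from h import *
p,R,o=pose(); print(p,w2b(p),R.as_euler('xyz'),o['qpos'],o['grip_width'],o['force'])
q=whitepanel('s11.png')
D,im=shot("side",'d11.png'); hsv=cv2.cvtColor(im,cv2.COLOR_BGR2HSV); x=im[150:270,260:390]
m=cv2.inRange(hsv,(10,40,140),(25,125,255)); k=np.zeros_like(m); k[160:270,275:385]=m[160:270,275:385]
n,l,st,c=cv2.connectedComponentsWithStats(k); i=1+st[1:,4].argmax(); h=cv2.convexHull(cv2.findNonZero((l==i).astype(np.uint8)))
b=cv2.boxPoints(cv2.minAreaRect(np.array([w2b(w)[:2]*1000 for w in onplane(D,h[:,0],.096)],np.float32)[:,None])); print('side',st[i],b.round(1).tolist(),b.mean(0))
print('px mean', hsv[l==i].mean(0))
E
```

```text
[ 0.47995705 -0.07361553  0.22983487] [-0.10392757 -0.00420904  0.13983487] [3.13855280e+00 1.26274036e-04 1.12066639e+00] [-2.27195788e-01  1.34247462e-01  1.66484124e+00 -8.16979600e-04
  1.33956731e+00  2.23120018e-01] 0.07220006200925279 [0.13763376 0.6209376  0.15819191]
panel area 1109 box mm [[-61.400001525878906, -75.19999694824219], [56.5, -75.5], [56.900001525878906, 68.30000305175781], [-61.099998474121094, 68.5999984741211]] c [-2.3 -3.4]
side [ 299  185   52   37 1162] [[-64.80000305175781, -76.69999694824219], [56.400001525878906, -76.69999694824219], [56.5, 67.30000305175781], [-64.80000305175781, 67.4000015258789]] [-4.167965 -4.676735]
px mean [ 15.09466437 100.72719449 172.99311532]
```

```bash
python3 - <<'E'
from h import *
p,R,o=pose()
p1,R1=plan(p,R,b2w([.081,-.155,.13]),down(YAW),-1)
p1,R1=plan(p1,R1,b2w([.081,-.155,.032]),down(YAW),-1)
E
```

```text
[0.0312, 0.0245, 0.0027, 0.0021, -0.0003, -0.0012, -1]
[0.0312, 0.0245, 0.0026, 0.0021, -0.0003, -0.0012, -1]
[0.0311, 0.0246, 0.0025, 0.0021, -0.0003, -0.0012, -1]
[0.0311, 0.0246, 0.0025, 0.0021, -0.0003, -0.0012, -1]
[0.0311, 0.0247, 0.0024, 0.0021, -0.0003, -0.0012, -1]
[0.0311, 0.0247, 0.0024, 0.0021, -0.0003, -0.0012, -1]
end [0.6957 0.0284 0.22  ] [ 0.081 -0.155  0.13 ] [3.142 0.    1.126]
[0.0, -0.0, 0.0327, 0.0, 0.0001, -0.0, -1]
[0.0, -0.0, 0.0326, 0.0, 0.0001, -0.0, -1]
[0.0, -0.0, 0.0327, 0.0, 0.0001, -0.0, -1]
end [0.6957 0.0284 0.122 ] [ 0.081 -0.155  0.032] [ 3.142 -0.     1.126]
```

Request:
{"op": "jog_arm", "data": {
  "motion": [
    [0.0312, 0.0245, 0.0026, 0.002, 0, -0.001, -1],
    [0.0312, 0.0245, 0.0026, 0.002, 0, -0.001, -1],
    [0.0311, 0.0246, 0.0025, 0.002, 0, -0.001, -1],
    [0.0311, 0.0246, 0.0025, 0.002, 0, -0.001, -1],
    [0.0311, 0.0247, 0.0024, 0.002, 0, -0.001, -1]
  ]
}}

```text
time_s: 19.95
ee_pos: [0.6596, 0.0133, 0.214]
eef_rot: [-3.134, 0.001, 1.124]
force: [0.2, -0.7, 0.4]
grip_width: 0.0241
grip_force: 0.0
```

Request:
{"op": "jog_arm", "data": {
  "motion": [
    [0.0311, 0.0247, 0.0024, 0.002, 0, -0.001, -1],
    [0, 0, 0, 0, 0, 0, -1],
    [0, 0, 0.0325, 0, 0, 0, -1],
    [0, 0, 0.0325, 0, 0, 0, -1],
    [0, 0, 0.0325, 0, 0, 0, -1]
  ]
}}

```text
time_s: 20.45
ee_pos: [0.6927, 0.0299, 0.1135]
eef_rot: [-3.133, 0.001, 1.125]
force: [-0.1, 0.4, -0.3]
grip_width: 0.0003
grip_force: 0.0
```

Request:
{"op": "jog_arm", "data": {
  "motion": [
    [0, 0, 0, 0, 0, 0, -1],
    [0, -0.008, 0, 0, 0, 0, -1],
    [0, -0.008, 0, 0, 0, 0, -1],
    [0, -0.008, 0, 0, 0, 0, -1],
    [0, -0.008, 0, 0, 0, 0, -1]
  ]
}}

```text
time_s: 20.95
ee_pos: [0.6646, 0.0445, 0.1171]
eef_rot: [-3.136, -0.0, 1.126]
force: [2.8, -1.3, 0.8]
grip_width: 0.0006
grip_force: 1.2
```

```bash
cat >> h.py <<'E'
def knob(f):
    S,im=shot("scene",f); hsv=cv2.cvtColor(im,cv2.COLOR_BGR2HSV); r=cv2.inRange(hsv,(0,150,80),(8,255,255))|cv2.inRange(hsv,(172,150,80),(180,255,255))
    k=np.zeros_like(r); k[165:265,310:400]=r[165:265,310:400]; n,l,st,c=cv2.connectedComponentsWithStats(k); i=1+st[1:,4].argmax()
    print('knob',st[i,4],c[i],w2b(onplane(S,[c[i]],.132)[0]).round(4))
E
python3 - <<'E'
from h import *
p,R,o=pose(); print(p,w2b(p),o['grip_width'],o['force'])
knob('k1.png')
E
```

```text
[0.66458737 0.0444826  0.11706328] [ 0.08215148 -0.1200111   0.02706328] 0.0005671388374116807 [ 2.84320337 -1.26950919  0.82674636]
knob 41 [335.09756098 219.87804878] [ 0.0901 -0.0922  0.042 ]
```

Request:
{"op": "jog_arm", "data": {
  "motion": [
    [0, -0.01, 0, 0, 0, 0, -1],
    [0, -0.012, 0, 0, 0, 0, -1],
    [0, -0.012, 0, 0, 0, 0, -1],
    [0, -0.012, 0, 0, 0, 0, -1],
    [0, -0.006, 0, 0, 0, 0, -1]
  ]
}}

```text
time_s: 21.5
ee_pos: [0.6171, 0.0669, 0.1163]
eef_rot: [-3.134, 0.001, 1.126]
force: [1.5, -3.8, 0.1]
grip_width: 0.0006
grip_force: 1.1
```

Request:
{"op": "jog_arm", "data": {
  "motion": [
    [0, -0.003, 0, 0, 0, 0, -1],
    [0, -0.003, 0, 0, 0, 0, -1],
    [0, -0.002, 0, 0, 0, 0, -1],
    [0, 0, 0, 0, 0, 0, -1]
  ]
}}

```text
time_s: 21.9
ee_pos: [0.6132, 0.0688, 0.1164]
eef_rot: [-3.14, -0.001, 1.125]
force: [21.0, -8.5, -6.2]
grip_width: 0.0006
grip_force: 10.9
```

```bash
python3 - <<'E'
from h import *
p,R,o=pose(); print(p,w2b(p),R.as_euler('xyz'),o['force'])
E
```

```text
[0.61315736 0.06880746 0.11644048] [ 0.08196554 -0.06311901  0.02644048] [-3.14013833e+00 -8.41757520e-04  1.12475421e+00] [21.03915683 -8.45505319 -6.16240514]
```

Request:
{"op": "jog_arm", "data": {
  "motion": [
    [0, 0.003, 0, 0, 0, 0, -1],
    [0, 0.012, 0, 0, 0, 0, -1],
    [0, 0.01, -0.03, 0, 0, 0, -1],
    [0, 0, -0.05, 0, 0, 0, -1],
    [-0.03, 0.02, -0.03, 0, 0, 0, -1]
  ]
}}

```text
time_s: 22.4
ee_pos: [0.6395, 0.0259, 0.2288]
eef_rot: [-3.135, -0.001, 1.129]
force: [0.7, -0.1, -0.0]
grip_width: 0.0006
grip_force: 0.0
```

```bash
python3 - <<'E'
from h import *
p,R,o=pose(); print(w2b(p),o['force'])
def kn(M,im,box):
    x,y,X,Y=box; hsv=cv2.cvtColor(im,cv2.COLOR_BGR2HSV); r=cv2.inRange(hsv,(0,150,80),(8,255,255))|cv2.inRange(hsv,(172,150,80),(180,255,255))
    k=np.zeros_like(r); k[y:Y,x:X]=r[y:Y,x:X]; n,l,st,c=cv2.connectedComponentsWithStats(k); i=1+st[1:,4].argmax()
    return st[i],w2b(onplane(M,[c[i]],.132)[0]).round(4)
S,im=shot("scene",'k2.png'); D,jm=shot("side",'kd2.png'); im0=cv2.imread('pics/scene0.png'); jm0=cv2.imread('pics/side0.png')
# exclude rosette centre red at start
for M,a,b,box,box0 in((S,im0,im,(310,165,400,265),(318,208,340,240)),(D,jm0,jm,(272,165,345,260),(272,165,300,195))): print('start',kn(M,a,box0),'now',kn(M,b,box))
print('block',w2b(onplane(S,np.array([[495,275]])/6+[265,165],.103)[0]),'far face',w2b(onplane(S,np.array([[470,262]])/6+[265,165],.108)[0]))
whitepanel('s12.png')
E
```

```text
[ 0.05455796 -0.10533449  0.13883081] [ 0.7439967  -0.10255464 -0.04304505]
start (array([325, 215,  11,  16, 135], dtype=int32), array([ 0.0846, -0.1088,  0.042 ])) now (array([340, 203,  11,  15, 118], dtype=int32), array([ 0.0839, -0.0426,  0.042 ]))
start (array([282, 175,   9,  14,  90], dtype=int32), array([ 0.0824, -0.1069,  0.042 ])) now (array([289, 187,   9,  13,  91], dtype=int32), array([ 0.0807, -0.0435,  0.042 ]))
block [ 0.07502393 -0.01115558  0.013     ] far face [ 0.0633889  -0.01612223  0.018     ]
panel area 919 box mm [[-59.599998474121094, 68.5999984741211], [-59.400001525878906, -75.5], [56.20000076293945, -75.30000305175781], [55.900001525878906, 68.69999694824219]] c [-1.7 -3.4]
```

```bash
python3 - <<'E'
from h import *
S=model("scene"); 
for f in('scene0.png','k2.png'):
    im=cv2.imread('pics/'+f)
    for x in(.063,.07):
        print(f,x)
        Y=np.arange(-.14,.03,.005); uv=proj(S,[b2w([x,y,.014]) for y in Y]).astype(np.float32)
        c=cv2.remap(im,uv[:,0].reshape(1,-1),uv[:,1].reshape(1,-1),cv2.INTER_LINEAR)[0]
        print([(int(round(y*1000)),*map(int,k[::-1])) for y,k in zip(Y,c)])
E
```

```text
scene0.png 0.063
[(-140, 83, 73, 68), (-135, 75, 77, 80), (-130, 88, 91, 94), (-125, 106, 107, 110), (-120, 148, 146, 150), (-115, 174, 171, 175), (-110, 169, 160, 163), (-105, 150, 113, 116), (-100, 151, 55, 54), (-95, 160, 35, 33), (-90, 163, 34, 31), (-85, 176, 35, 31), (-80, 210, 41, 37), (-75, 220, 42, 38), (-70, 220, 42, 38), (-65, 218, 46, 40), (-60, 187, 71, 50), (-55, 146, 89, 58), (-50, 136, 91, 59), (-45, 136, 91, 59), (-40, 135, 90, 57), (-35, 138, 92, 59), (-30, 133, 89, 57), (-25, 114, 81, 60), (-20, 89, 73, 66), (-15, 75, 71, 71), (-10, 76, 76, 80), (-5, 89, 89, 93), (0, 103, 96, 94), (5, 118, 90, 74), (10, 125, 86, 58), (15, 127, 84, 55), (20, 128, 85, 56), (25, 128, 85, 55)]
scene0.png 0.07
[(-140, 67, 68, 71), (-135, 75, 77, 79), (-130, 87, 90, 94), (-125, 101, 104, 108), (-120, 140, 138, 142), (-115, 163, 145, 148), (-110, 153, 81, 81), (-105, 156, 34, 31), (-100, 160, 31, 29), (-95, 164, 34, 31), (-90, 168, 33, 30), (-85, 171, 35, 31), (-80, 172, 33, 29), (-75, 173, 35, 31), (-70, 162, 43, 33), (-65, 140, 56, 41), (-60, 117, 69, 48), (-55, 111, 71, 50), (-50, 110,
[... 992 characters left out ...]
, 78)]
k2.png 0.07
[(-140, 66, 68, 71), (-135, 76, 77, 80), (-130, 87, 91, 94), (-125, 93, 94, 97), (-120, 102, 86, 79), (-115, 108, 73, 54), (-110, 108, 70, 48), (-105, 107, 69, 48), (-100, 107, 69, 48), (-95, 107, 69, 47), (-90, 105, 68, 46), (-85, 105, 69, 47), (-80, 104, 68, 47), (-75, 102, 66, 45), (-70, 99, 65, 46), (-65, 100, 66, 48), (-60, 113, 92, 84), (-55, 148, 142, 142), (-50, 167, 159, 163), (-45, 158, 115, 116), (-40, 155, 50, 49), (-35, 159, 32, 29), (-30, 162, 31, 29), (-25, 165, 33, 31), (-20, 169, 34, 31), (-15, 173, 34, 31), (-10, 173, 35, 32), (-5, 168, 39, 37), (0, 157, 49, 46), (5, 141, 61, 53), (10, 116, 66, 48), (15, 104, 68, 46), (20, 104, 68, 47), (25, 105, 68, 47)]
```

Travel so far is about 65 mm, which is inconclusive against the 70 mm threshold. I'll push again, harder and with force watched, to tell a stop from a hang-up.

```bash
python3 - <<'E'
from h import *
p,R,o=pose()
p1,R1=plan(p,R,b2w([.083,-.09,.10]),down(YAW),-1)
p1,R1=plan(p1,R1,b2w([.083,-.082,.026]),down(YAW),-1)
E
```

```text
[0.0159, -0.0085, 0.0186, -0.0031, -0.0002, -0.0012, -1]
[0.0159, -0.0086, 0.0186, -0.0031, -0.0002, -0.0012, -1]
end [0.6379 0.0582 0.19  ] [ 0.083 -0.09   0.1  ] [ 3.142 -0.     1.126]
[-0.0, -0.004, 0.037, 0.0, -0.0, 0.0, -1]
[-0.0001, -0.004, 0.037, 0.0, -0.0, 0.0, -1]
end [0.6306 0.0616 0.116 ] [ 0.083 -0.082  0.026] [ 3.142 -0.     1.126]
```

Request:
{"op": "jog_arm", "data": {
  "motion": [
    [0.016, -0.0085, 0.0186, -0.003, 0, -0.001, -1],
    [0.016, -0.0085, 0.0186, -0.003, 0, -0.001, -1],
    [0, -0.004, 0.037, 0, 0, 0, -1],
    [0, -0.004, 0.037, 0, 0, 0, -1],
    [0, 0, 0, 0, 0, 0, -1]
  ]
}}

```text
time_s: 23.05
ee_pos: [0.6263, 0.064, 0.1079]
eef_rot: [-3.129, 0.006, 1.128]
force: [-0.0, 0.0, -0.6]
grip_width: 0.0007
grip_force: 0.0
```

Request:
{"op": "jog_arm", "data": {
  "motion": [
    [0, -0.008, 0, 0, 0, 0, -1],
    [0, -0.006, 0, 0, 0, 0, -1],
    [0, -0.003, 0, 0, 0, 0, -1],
    [0, 0, 0, 0, 0, 0, -1]
  ]
}}

```text
time_s: 23.45
ee_pos: [0.6148, 0.0706, 0.116]
eef_rot: [-3.141, -0.0, 1.128]
force: [-0.1, -0.2, 0.6]
grip_width: 0.0001
grip_force: 0.0
```

Request:
{"op": "jog_arm", "data": {
  "motion": [
    [0, -0.0015, 0, 0, 0, 0, -1],
    [0, 0, 0, 0, 0, 0, -1],
    [0, 0, 0, 0, 0, 0, -1]
  ]
}}

```text
time_s: 23.75
ee_pos: [0.6144, 0.0706, 0.1157]
eef_rot: [3.141, -0.001, 1.127]
force: [6.5, -2.1, 2.6]
grip_width: 0.0008
grip_force: 3.2
```

Request:
{"op": "jog_arm", "data": {
  "motion": [
    [0, -0.0015, 0, 0, 0, 0, -1],
    [0, 0, 0, 0, 0, 0, -1],
    [0, 0, 0, 0, 0, 0, -1]
  ]
}}

```text
time_s: 24.05
ee_pos: [0.6142, 0.0707, 0.1159]
eef_rot: [3.137, -0.001, 1.127]
force: [15.8, -4.4, -2.2]
grip_width: 0.0004
grip_force: 8.4
```

Request:
{"op": "jog_arm", "data": {
  "motion": [
    [0, -0.0015, 0, 0, 0, 0, -1],
    [0, -0.0005, 0, 0, 0, 0, -1],
    [0, 0, 0, 0, 0, 0, -1]
  ]
}}

```text
time_s: 24.35
ee_pos: [0.614, 0.0707, 0.116]
eef_rot: [3.133, -0.002, 1.126]
force: [29.4, -10.2, -7.5]
grip_width: 0.0002
grip_force: 15.3
```

```bash
python3 - <<'E'
from h import *
p,R,o=pose(); print(w2b(p),o['force'])
S=model("scene"); im=cv2.imread('pics/k2.png')
# face between carriage front and mid block, on tongue line in front of fence & carriage base: sample several x at carriage mid-thickness
for x in(.08,.09,.098):
    Y=np.arange(-.07,.012,.004); uv=proj(S,[b2w([x,y,.013]) for y in Y]).astype(np.float32)
    c=cv2.remap(im,uv[:,0].reshape(1,-1),uv[:,1].reshape(1,-1),cv2.INTER_LINEAR)[0]
    print(x,[(int(round(y*1000)),*map(int,k[::-1])) for y,k in zip(Y,c)])
D=model("side"); 
for f in('side0.png','kd2.png'):
  im=cv2.imread('pics/'+f)
  for x in(.065,.095):
    Y=np.arange(-.132,.012,.004); uv=proj(D,[b2w([x,y,.014]) for y in Y]).astype(np.float32)
    c=cv2.remap(im,uv[:,0].reshape(1,-1),uv[:,1].reshape(1,-1),cv2.INTER_LINEAR)[0]
    print(f,x,[(int(round(y*1000)),*map(int,k[::-1])) for y,k in zip(Y,c)])
E
```

```text
[ 0.08406101 -0.06310764  0.02600551] [ 29.36019664 -10.23995272  -7.52049449]
0.08 [(-70, 103, 74, 59), (-66, 100, 72, 59), (-62, 105, 84, 75), (-58, 126, 116, 113), (-54, 152, 147, 150), (-50, 166, 154, 158), (-46, 167, 125, 128), (-42, 162, 72, 72), (-38, 164, 41, 39), (-34, 167, 34, 31), (-30, 167, 32, 28), (-26, 165, 33, 28), (-22, 163, 36, 31), (-18, 153, 39, 37), (-14, 135, 48, 48), (-10, 110, 64, 65), (-6, 91, 78, 81), (-2, 91, 87, 92), (2, 94, 86, 85), (6, 101, 82, 74), (10, 108, 80, 68)]
0.09 [(-70, 93, 93, 96), (-66, 92, 93, 95), (-62, 95, 93, 96), (-58, 118, 116, 119), (-54, 147, 144, 148), (-50, 169, 162, 165), (-46, 177, 154, 157), (-42, 174, 134, 136), (-38, 163, 119, 119), (-34, 154, 111, 111), (-30, 157, 115, 116), (-26, 148, 117, 119), (-22, 117, 102, 105), (-18, 81, 77, 79), (-14, 71, 70, 72), (-10, 74, 74, 76), (-6, 80, 79, 82), (-2, 86, 85, 87), (2, 90, 88, 90), (6, 91, 90, 92), (10, 91, 90, 92)]
0.098 [(-70, 99, 69, 54), (-66, 98, 69, 54), (-62, 94, 67, 54), (-58, 96, 70, 59), (-54, 99, 74, 63), (-50, 101, 78, 67), (-46, 104, 79, 67), (-42, 104, 78, 66), (-38, 1
[... 2381 characters left out ...]
2.png 0.095 [(-132, 80, 58, 44), (-128, 84, 59, 43), (-124, 88, 63, 48), (-120, 90, 66, 52), (-116, 91, 66, 53), (-112, 90, 67, 54), (-108, 90, 67, 54), (-104, 91, 66, 54), (-100, 90, 67, 55), (-96, 90, 66, 52), (-92, 89, 67, 54), (-88, 89, 67, 55), (-84, 89, 65, 51), (-80, 85, 63, 51), (-76, 86, 63, 50), (-72, 89, 65, 51), (-68, 87, 64, 50), (-64, 89, 65, 51), (-60, 93, 70, 56), (-56, 98, 74, 61), (-52, 101, 75, 61), (-48, 102, 78, 67), (-44, 101, 78, 66), (-40, 99, 75, 62), (-36, 93, 69, 56), (-32, 93, 70, 57), (-28, 90, 66, 51), (-24, 86, 61, 46), (-20, 83, 60, 45), (-16, 84, 60, 44), (-12, 82, 59, 46), (-8, 85, 62, 46), (-4, 88, 64, 48), (0, 89, 64, 48), (4, 89, 64, 49), (8, 88, 63, 47)]
```

Rising force (to 31 N) with no motion, and the carriage directly abutting the stop block in both views: the latch is at its end stop. I back off, check, and hand in.

Request:
{"op": "jog_arm", "data": {
  "motion": [
    [0, 0.006, 0, 0, 0, 0, -1],
    [0, 0.012, 0, 0, 0, 0, -1],
    [0, 0.005, -0.03, 0, 0, 0, -1],
    [0, 0, -0.05, 0, 0, 0, -1],
    [0, 0.02, -0.04, 0, 0, 0, -1]
  ]
}}

```text
time_s: 24.85
ee_pos: [0.6485, 0.0546, 0.2375]
eef_rot: [-3.14, 0.0, 1.128]
force: [0.2, 0.5, 0.5]
grip_width: 0.0005
grip_force: 0.0
```

```bash
python3 - <<'E'
from h import *
knob('k3.png'); whitepanel('s13.png'); p,R,o=pose(); print(w2b(p),o['force'],o['joint_vel'].round(3))
print(ctrl.hand_in())
E
```

```text
knob 118 [344.1440678  209.83050847] [ 0.0839 -0.0426  0.042 ]
panel area 723 box mm [[-61.400001525878906, -73.80000305175781], [55.599998474121094, -75.9000015258789], [58.20000076293945, 73.0], [-58.79999923706055, 75.0999984741211]] c [-1.6 -0.4]
[ 0.08444886 -0.10458584  0.15097055] [ 0.54577803 -0.17028651 -0.07257694] [ 0.012  0.031  0.143  0.002 -0.087  0.014]
the job is handed in; nothing more can be done
None
```

I handed the job in at about 25 s: by my measurements the panel is turned plain face up, flat, square and home against the fence within about 5 mm of mid-length, with the latch against its end stop; the judge returned no verdict.

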